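Drive the worn locating pin out of a sloping rail and catch it in the pan

TASK

Set the handled catch pan under the sloping rail, flat on the bench beneath the red pin's hole. Then take the punch and with it drive the red pin down through its hole until it drops into the pan, without bruising the wood or letting the pin land on the bench. Leave the brass pin in place, stand the punch fully home in its wooden block, leave the pin lying in the pan flat on the bench, and do not disturb the other things.

Things in the scene. Friction and masses are not known exactly. Their poses are not given: they have to be found in the camera images.
- rail: Dark wood rail, 80 x 190 x 40 thick, fixed; its upper face slopes 35 degrees, falling towards the robot (yaw within 0.3 rad). Origin on the upper face, 150 above the bench, midway between two holes. z: the holes' axis, normal to that face, up and back, 35 degrees from vertical; y: level, along the rail; x: up the slope. Rail spans y -50 to 140. A strap and nut 20 high sit on it at y 103 to 133.
- hole_a (a point): Mouth centre of one through-hole, 13.5 mm diameter, in the rail's upper face at rail (0, 20, 0). The hole runs along the rail's z to its exit at z = -40, about 117 mm above the bench and 23 mm farther forward, measured level, than the mouth. A freed pin lands under the exit or up to about 40 mm farther forward and may roll in the pan.
- hole_b (a point): Mouth centre of the other through-hole, at rail (0, -20, 0), alike. In each hole sprung pads at z -25 to -37 grip the pin on its y sides: about 7 to 15 N along the hole moves a pin. It drops once its upper end is past z = -37: drive the punch tip to z = -41 or -42. With no pin the pads close to 9.4 mm apart.
- jig: Blue steel jig fixed to the bench, carrying the rail. Origin on the bench straight below the rail's origin, z up, x forward (level), y along the rail. Its post and foot stand only at y = 85 to 145; the rest of the rail overhangs clear bench, its lowest edge about 94 mm above the bench, so the pan goes in from the -y end.
- red_pin: Red pin, 12 mm diameter, 40 mm long, 35 g, in one of the rail's two holes (which one varies). Origin at its centre, z along its length; at the start it lies along the hole with its upper end 3 mm below the rail's upper face and its lower end 3 mm out of the lower face.
- brass_pin: Brass-coloured pin of the same size in the other hole, set the same way; it stays.
- pan: Aluminium catch pan, open-topped, 118 (x) x 112 (y) x 28 high, walls and floor 4 mm, 250 g, loose on the bench. Origin at the centre of its underside, z up. A black bar handle, 16 wide (x), runs from its -y wall, y = -56 to -176, from 14 to 38 mm above the bench: grip it across x from above, around y = -150, clear of the rail.
- punch: Pin punch, 140 g: round steel shank 9 mm diameter, 75 long, flat-ended, below a yellow handle 22 x 22 square, 60 long, with a 4 mm steel cap. Origin at the centre of the flat tip, z from tip to handle; the handle spans z = 75 to 135, flat sides facing x and y. It starts upright in the block, the handle's underside on the block's top, the tip 10 mm above the bench.
- block: Light wooden block, 80 x 80 x 85 high, fixed to the bench. Origin at the centre of its underside. One upright through-hole 14 mm in diameter at its centre holds the punch's shank.
- gluepot: White pot, 90 diameter, 70 high, loose; leave alone. Origin under its centre.
- can: Green can, 80 diameter, 150 high, loose; leave alone. Origin under its centre.
- mallet: Mallet lying on the bench, 280 long, loose; leave alone. Handle to its -x.
- chisel: Chisel lying on the bench, 200 long, loose; leave alone. Handle to its -x.
- offcut: Brown wood offcut, 90 x 50 x 25 high, loose; leave alone. Origin under its centre.
- shim: Dark wood shim, 60 x 40 x 12 high, loose; leave alone. Origin under its centre.
Not all that is in view belongs to the job. Leave any black or turquoise look-alike of the punch alone.

How it is judged:
By the outcome, as a careful person would: the job done as asked, in the order asked, and still so for the second after the job is handed in, with the robot touching nothing.
It also fails if it takes over 72 s, if anything falls off the work surface, if the arm or the gripper's body presses on something with over 40 N, if the wrist force passes 120 N, or if a joint passes its speed limit or range.

ROBOT

A 6-joint arm with a two-finger parallel gripper is mounted at the origin on the work surface. World frame = base frame: x ahead of the robot, y to its left, z up, the work surface at z = 0. Lengths are in m, angles in rad, forces in N, time in s.
With the tool pointing down it reaches from about 0.325 to 0.775 m from the base axis. Payload 9.3 kg.
Tool frame: the origin (TCP) lies at the very end of the fingers, on their centre line; the grasp point (between the pads) lies 19 mm behind it; z points along the fingers, y is the line along which they close (so a half turn about z gives the same grasp; the last joint's range is limited). The gripper opens to 85 mm and grips with 20 to 120 N. Pads are 22 mm wide; open, the fingers measure 114 mm over their backs; the gripper's body (76 mm by 85 mm) begins 54 mm behind the grasp point. The pads swing forward as they close: fully open they stand 13 mm farther back than shut.
Start: joints at [1.024, 0.259, 0.021, 1.334, 0, 1.418], TCP at [0.211, 0.508, 0.21] pointing down, gripper open.
Joint ranges: [-3.04, 3.04], [-0.91, 1.82], [-1.04, 1.36], [-1.92, 1.95], [-1.52, 1.45], [-3.14, 3.14]. Speed limits (rad/s): [2.22, 2.22, 2.79, 3.14, 3.14, 3.14].

INTERFACE

Orientations are given as a rotation vector (axis times angle).
In Python, from bench import r gives the robot as it stands.
- The arm moves only by the shell command python3 -m pendant 'ROWS'. ROWS is JSON, a list of rows, each an object of numbers: "dx", "dy", "dz": the shift along the world's x, y, z scaled (see below); "spin": the turn about the world's z scaled (see below); "grip": the closure, from -1 (fully open) to 1 (shut). A call has 1 to 5 rows; each row is the pose to reach, as a shift and turn from the pose commanded when the call began; what a row does not reach only later rows make up. The controller multiplies each number of a shift by 0.25 m and each number of a turn by 30 degrees. A row lasts 1/12 s, in which the tool goes at most 41.7 mm and 7.16 degrees, less where a joint would pass 70% of its speed; a pose out of reach is approached as far as the arm can. A call with a number of a shift or a turn outside -1 to 1 is refused whole. A call with a gripper value outside its range is refused whole. The fingers move at their own pace and stop on an object; the grip force is fixed at half the most. Time passes only in rows, so rows that repeat a pose let the fingers close. It gives the time, the measured TCP pose, the force, the opening and the grip force at its end, in the units of the state.
- r.observe(): the state, without advancing time (a new reading comes with each control period).
- r.capture(name): name is "scene" or "side" or "wrist"; returns a dict with "frame" (384x512x3 uint8, red, green, blue), "fx", "fy", "cx", "cy" (pixels), "camera_from_world" (4x4, takes a point from world to camera coordinates). Camera axes: x right, y up, looking along -z (the intrinsics and any distortion apply to the point x, -y, -z); pixel columns grow to the right and rows downward; lengths in m; the calibration is good to about 2 mm. The wrist camera is an equidistant fisheye: a pixel r from the principal point sees the ray r / f radians off the axis. A picture is of the moment at which its call begins. There is no depth.
- r.hand_in(): hands the job in; it is judged then, once.
Trained networks look in a picture, given as the dict that the camera call returned (one of the last four; its "shot" number tells which), for a name from the list of things; names that differ only in an ending like _2 or _b are one class to them, and where a whole thing is asked for, a point or a joint stands for the part that bears it (a point fixed in the world has none). Each returns a list of dicts, best first, with "conf" (0 to 1); they miss things now and then, are a little off and sometimes report something else, mostly with a low value. They report only what shows in the picture. A call takes as long as a camera call. They do not tell look-alikes from the thing itself.
- r.find_in(picture, target): "point" ([column, row] in pixels, amid what is visible of it).
- r.regions_of(picture, target): "pixels" (384x512 bool, what is visible of it) and "point" ([column, row] in pixels, amid what is visible of it).
- r.spot_point(picture, target): "point" ([column, row] in pixels: a listed point, or the origin of a listed thing).
The state is a dict: "time": time; "q": joint angles; "qd": joint speeds; "tau": joint torques, N m; "eef_pos": TCP position; "ee_rot": TCP orientation; "wrist_force": force on the tool from outside, world axes, zero at the start; "torque": the same for the moment, N m; "finger_gap": finger opening in m; "grasp_force": force on a finger pad.
Only numpy, scipy, OpenCV 4.12 (cv2) and the standard library are available. Lean on these libraries where they do the work, as an engineer would, in place of code of your own. Each camera call takes 0.05 s, during which the arm holds its last target. There are 200 camera calls.

## Working session

There is one attempt and no reset: what is moved stays moved. The work goes in short steps, Python scripts to look and compute and a shell command to move; the robot and the scene stay as the last step left them, time stands still between calls to the robot, and variables do not carry over. Pictures are saved under pics/ and viewed, at most 10 in all, crops included, and the job is handed in when it is done.

```bash
ls; mkdir -p pics; cat > h.py <<'E'
import numpy as np, cv2
from bench import r
def proj(c,P):
    p=c["camera_from_world"]@np.append(P,1.); x,y,z=p[0],-p[1],-p[2]
    return np.array([c["fx"]*x/z+c["cx"],c["fy"]*y/z+c["cy"]])
def ray(c,uv):
    T=np.array(c["camera_from_world"]); R,t=T[:3,:3],T[:3,3]
    d=np.array([(uv[0]-c["cx"])/c["fx"],-(uv[1]-c["cy"])/c["fy"],-1.])
    return -R.T@t, R.T@d
def onz(c,uv,z):
    o,d=ray(c,uv); return o+d*(z-o[2])/d[2]
def tri(obs):
    A=np.zeros((3,3));b=np.zeros(3)
    for c,uv in obs:
        o,d=ray(c,uv);d=d/np.linalg.norm(d);M=np.eye(3)-np.outer(d,d);A+=M;b+=M@o
    return np.linalg.solve(A,b)
def save(c,n): cv2.imwrite("pics/"+n,c["frame"][:,:,::-1])
E
python3 - <<'E'
from h import *
np.set_printoptions(precision=3,suppress=True)
S=r.capture("scene");D=r.capture("side")
print({k:v for k,v in S.items() if k not in("frame",)})
save(S,"s1.png");save(D,"d1.png")
for t in ["rail","hole_a","hole_b","jig","red_pin","brass_pin","pan","punch","block","gluepot","can","mallet","chisel","offcut","shim"]:
    a=r.spot_point(S,t);b=r.spot_point(D,t)
    f=lambda L:[(np.round(x["point"]).astype(int).tolist(),round(x["conf"],2)) for x in L[:3]]
    print(t,f(a),f(b), tri([(S,a[0]["point"]),(D,b[0]["point"])]) if a and b else "", onz(S,a[0]["point"],0) if a else "")
print(r.observe())
E
```

```text
pics
{'fx': 352.8058473958921, 'fy': 352.8058473958921, 'cx': 252.95116810091307, 'cy': 190.5797838379297, 'camera_from_world': array([[ 0.568,  0.823, -0.009, -0.325],
       [-0.532,  0.376,  0.759,  0.227],
       [ 0.628, -0.426,  0.651, -1.388],
       [ 0.   ,  0.   ,  0.   ,  1.   ]]), 'shot': 1}
rail [([261, 176], 0.63)] []  [0.428 0.132 0.   ]
hole_a [([257, 181], 0.91), ([263, 171], 0.76)] [([240, 172], 0.88), ([248, 182], 0.79)] [0.578 0.019 0.151] [0.442 0.106 0.   ]
hole_b [([257, 181], 0.91), ([263, 171], 0.76)] [([240, 172], 0.88), ([248, 182], 0.79)] [0.578 0.019 0.151] [0.442 0.106 0.   ]
jig [] [([249, 214], 0.73), ([333, 311], 0.39)]  
red_pin [] []  
brass_pin [] []  
pan [([189, 255], 0.92), ([178, 304], 0.61)] [([268, 285], 0.78)] [ 0.586 -0.212 -0.003] [ 0.591 -0.217  0.   ]
punch [([287, 158], 0.6)] [([170, 174], 0.64), ([180, 220], 0.59), ([188, 147], 0.46)] [ 0.385  0.28  -0.014] [0.399 0.268 0.   ]
block [([308, 174], 0.72)] [([205, 162], 0.77)] [0.506 0.277 0.   ] [0.512 0.268 0.   ]
gluepot [([356, 203], 0.6)] [([269, 151], 0.96), ([223, 128], 0.33)] [0.7
[... 252 characters left out ...]
[234, 181], 0.72)] [([177, 221], 0.65)] [ 0.39   0.053 -0.004] [0.399 0.046 0.   ]
offcut [([369, 169], 0.66)] [([223, 130], 0.91)] [ 0.598  0.473 -0.016] [0.612 0.453 0.   ]
shim [([176, 305], 0.55)] [([331, 314], 0.72)] [ 0.704 -0.31  -0.007] [ 0.707 -0.308  0.   ]
{'time': 1.6, 'q': array([ 1.024,  0.259,  0.022,  1.334, -0.   ,  1.418]), 'qd': array([ 0.001,  0.   , -0.001, -0.   ,  0.   , -0.   ]), 'tau': array([  0.002, -55.537,  34.472,   0.002,  -0.   ,  -0.   ]), 'eef_pos': array([0.211, 0.508, 0.21 ]), 'ee_rot': array([0.615, 3.081, 0.   ]), 'wrist_force': array([0.214, 0.179, 0.205]), 'torque': array([-0.013, -0.013,  0.036]), 'grasp_force': 0.0, 'finger_gap': 0.08550723870728928}
```

```bash
python3 - <<'E'
import cv2
for n in("s1","d1"):
    i=cv2.imread(f"pics/{n}.png"); cv2.imwrite(f"pics/{n}b.png",cv2.resize(i,(800,600),interpolation=cv2.INTER_CUBIC))
E
```

```text
(no output)
```

View pics/s1b.png

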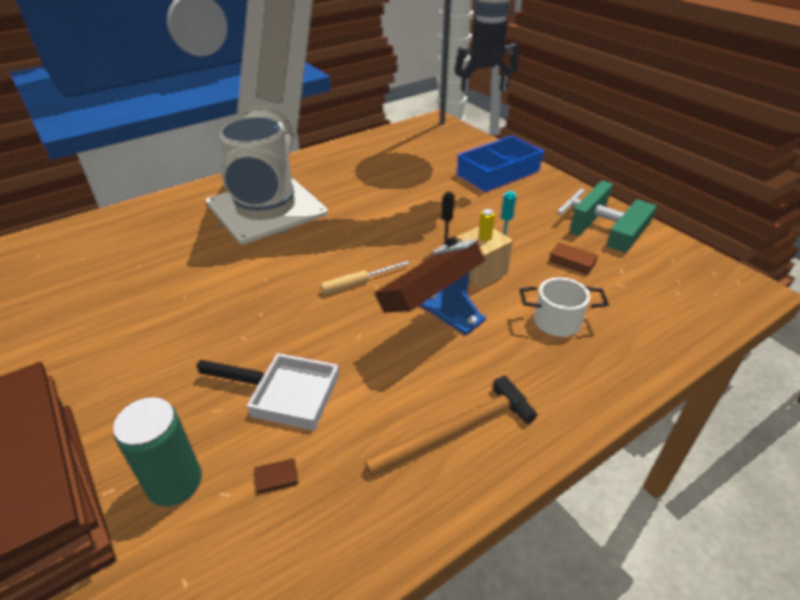

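View pics/d1b.png

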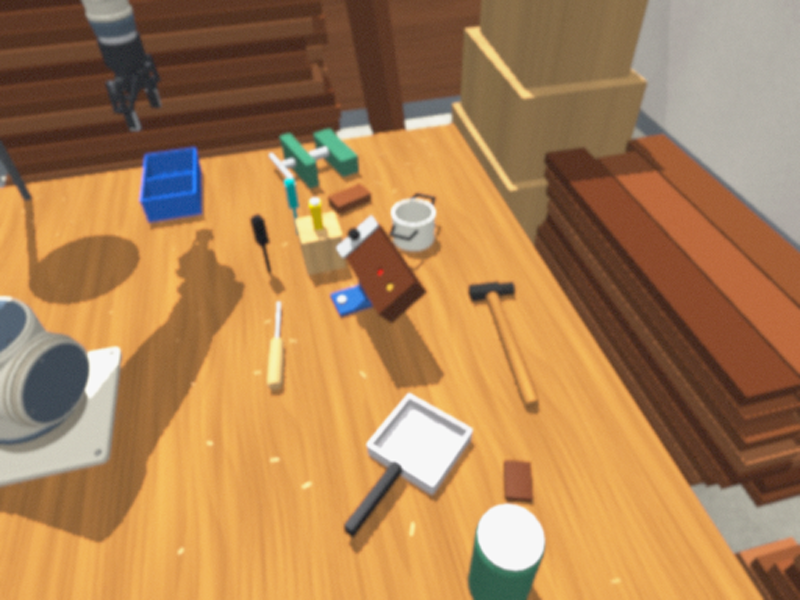

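Scene view (800x600): yellow punch at (487,225) in the light block, black look-alike (448,205), turquoise (508,205); pan at (293,390). Side view: red pin (381,272) nearer the strap, i.e. hole_a, brass (390,288), yellow punch (316,212). Choice: yellow, in the block.

```bash

python3 -m pendant '[{"dz":0.72},{"dz":0.72},{"dz":0.72},{"dz":0.72},{"dz":0.72}]' | tail -1
python3 -m pendant '[{"dx":0.32,"dy":-0.72},{"dx":0.32,"dy":-0.72},{"dx":0.32,"dy":-0.72},{"dx":0.32,"dy":-0.72},{"dx":0.32,"dy":-0.72}]' >/dev/null
python3 -m pendant '[{"dx":0.32,"dy":-0.72},{"dx":0.32,"dy":-0.72},{"dx":0.32,"dy":-0.72},{"dx":0.32,"dy":-0.72},{"dx":0.32,"dy":-0.72}]' >/dev/null
python3 -m pendant '[{"dx":0.3,"dy":-0.72},{"dx":0.3,"dy":-0.72},{"dx":0.3,"dy":-0.72},{"dx":0.3,"dy":-0.72},{"dx":0.3,"dy":-0.72}]' 
python3 - <<'E'
from h import *
W=r.capture("wrist"); save(W,"w1.png"); print({k:v for k,v in W.items() if k!="frame"}, r.observe()["q"])
i=cv2.imread("pics/w1.png"); cv2.imwrite("pics/w1b.png",cv2.resize(i,(800,600),interpolation=cv2.INTER_CUBIC))
E
```

```text
{'fx': 297.3186396354542, 'fy': 297.3186396354542, 'cx': 256.6376444534951, 'cy': 190.61770000151643, 'camera_from_world': array([[ 3.83514516e-01,  9.23534627e-01, -6.39220371e-04,
        -5.49549693e-01],
       [-8.72869722e-01,  3.62248721e-01, -3.26916371e-01,
         4.28198249e-02],
       [-3.01687032e-01,  1.25935130e-01,  9.45053056e-01,
        -3.81354405e-01],
       [ 0.00000000e+00,  0.00000000e+00,  0.00000000e+00,
         1.00000000e+00]]), 'shot': 3} [ 1.02440412e+00  2.58588785e-01  2.15329308e-02  1.33372126e+00
 -2.22321811e-05  1.41818874e+00]invalid input at $[0]: expected keys dx, dy, dz, spin, grip
invalid input at $[0]: expected keys dx, dy, dz, spin, grip
invalid input at $[0]: expected keys dx, dy, dz, spin, grip
invalid input at $[0]: expected keys dx, dy, dz, spin, grip
```

View pics/w1b.png

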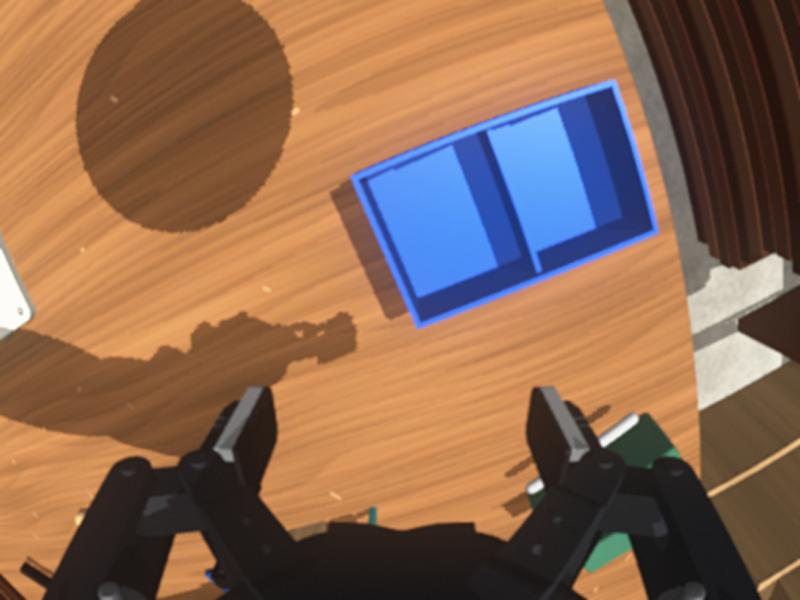

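```bash

python3 -m pendant '[{"dx":0,"dy":0,"dz":0.16,"spin":0,"grip":-1},{"dx":0,"dy":0,"dz":0.32,"spin":0,"grip":-1},{"dx":0,"dy":0,"dz":0.48,"spin":0,"grip":-1},{"dx":0,"dy":0,"dz":0.64,"spin":0,"grip":-1},{"dx":0.05,"dy":-0.1,"dz":0.72,"spin":0,"grip":-1}]' | tail -1
for i in 1 2 3; do
python3 -m pendant '[{"dx":0.07,"dy":-0.14,"dz":0,"spin":0,"grip":-1},{"dx":0.14,"dy":-0.28,"dz":0,"spin":0,"grip":-1},{"dx":0.21,"dy":-0.42,"dz":0,"spin":0,"grip":-1},{"dx":0.28,"dy":-0.56,"dz":0,"spin":0,"grip":-1},{"dx":0.35,"dy":-0.7,"dz":0,"spin":0,"grip":-1}]' | tail -1
done
python3 -m pendant '[{"dx":0.08,"dy":-0.1,"dz":0,"spin":0,"grip":-1},{"dx":0.16,"dy":-0.2,"dz":0,"spin":0,"grip":-1},{"dx":0.24,"dy":-0.3,"dz":0,"spin":0,"grip":-1},{"dx":0.28,"dy":-0.35,"dz":0,"spin":0,"grip":-1},{"dx":0.28,"dy":-0.35,"dz":0,"spin":0,"grip":-1}]'
python3 - <<'E'
from h import *
W=r.capture("wrist"); save(W,"w1.png"); print(W["camera_from_world"], r.observe())
i=cv2.imread("pics/w1.png"); cv2.imwrite("pics/w1b.png",cv2.resize(i,(800,600),interpolation=cv2.INTER_CUBIC))
for t in ["hole_a","pan","red_pin","rail","jig"]:
  print(t,[(x["point"],x["conf"]) for x in r.spot_point(W,t)[:3]])
m=r.regions_of(W,"pan"); print([(x["point"],x["conf"],x["pixels"].sum()) for x in m])
if m: np.save("panmask.npy",m[0]["pixels"])
np.save("W1.npy",W,allow_pickle=True)
E
```

```text
grasp_force: 0.0
grasp_force: 0.0
grasp_force: 0.0
grasp_force: 0.0
time: 3.73
eef_pos: [0.5578, -0.1325, 0.3876]
ee_rot: [-0.618, -3.077, -0.0]
wrist_force: [-0.2, 0.6, -0.1]
finger_gap: 0.0857
grasp_force: 0.0
[[ 0.38589464  0.92254225 -0.00106527 -0.09226575]
 [-0.87280706  0.36471616 -0.32433003  0.63489047]
 [-0.29881964  0.12608699  0.94594339 -0.36601722]
 [ 0.          0.          0.          1.        ]] {'time': 3.7833, 'q': array([-3.77796556e-01,  3.26690448e-01,  5.71330258e-01,  1.81773445e+00,
       -4.25258221e-05,  1.79131392e-02]), 'qd': array([ 0.02796604, -0.04712744, -0.02728371,  0.00273637,  0.00609397,
        0.0100167 ]), 'tau': array([ -1.38068553, -57.70031691,  33.8383913 ,  -0.14908479,
        -0.10063994,  -0.16046039]), 'eef_pos': array([ 0.55683705, -0.13105803,  0.38827102]), 'ee_rot': array([-6.17085760e-01, -3.07807716e+00, -5.79982690e-04]), 'wrist_force': array([-0.21577611,  0.49978371,  0.02373918]), 'torque': array([ 0.03561496, -0.03313226,  0.00630267]), 'grasp_force': 0.0, 'finger_gap': 0.08556756008715966}
hole_a [([349.7, 138.7], 0.59)]
pan [([224.6, 165.9], 0.75)]
red_pin [([377.0, 133.2], 0.61)]
rail [([360.0, 132.8], 0.73), ([491.4, 69.5], 0.4)]
jig [([335.6, 121.8], 0.92)]
[([217.2, 159.8], 0.65, np.int64(4544)), ([382.6, 118.4], 0.6, np.int64(7786))]
```

View pics/w1b.png

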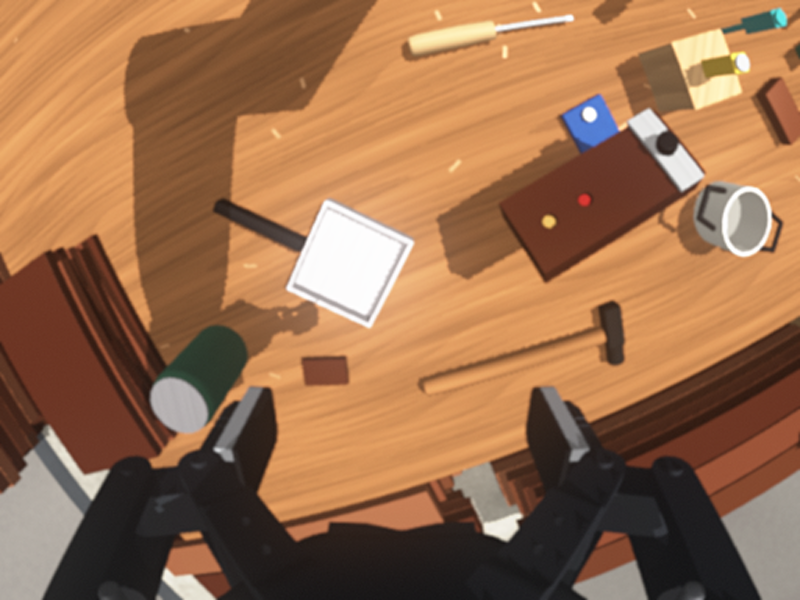

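The wrist view shows red pin (585,200) on the strap side, brass (548,222), pan rim corners (328,200),(412,241),(370,326),(289,290), handle end (218,206), yellow punch cap (742,62).

```bash
cat >> h.py <<'E'
def wray(c,uv):
    T=np.array(c["camera_from_world"]); R,t=T[:3,:3],T[:3,3]
    a=np.array([uv[0]-c["cx"],uv[1]-c["cy"]])/c["fx"]; th=np.hypot(*a); s=np.sin(th)/th
    return -R.T@t, R.T@np.array([a[0]*s,-a[1]*s,-np.cos(th)])
def wz(c,uv,z):
    o,d=wray(c,uv); return o+d*(z-o[2])/d[2]
def blob(c,lo,hi,win):
    x0,y0,x1,y1=win; h=cv2.cvtColor(c["frame"][y0:y1,x0:x1],cv2.COLOR_RGB2HSV)
    m=cv2.inRange(h,lo,hi); k,l,st,ce=cv2.connectedComponentsWithStats(m); i=1+np.argmax(st[1:,4]); return ce[i]+[x0,y0],st[i,4]
np.set_printoptions(precision=4,suppress=True)
E
python3 - <<'E'
from h import *
W=np.load("W1.npy",allow_pickle=True).item()
rd,n=blob(W,(0,190,150),(6,255,255),(360,115,390,142)); br,n2=blob(W,(18,120,140),(35,255,255),(335,128,365,156))
print(rd,n,br,n2)
R=wz(W,rd,.1475);B=wz(W,br,.1475); d=(R-B); print(R,B,np.linalg.norm(d),"rail y ang",np.degrees(np.arctan2(d[1],d[0])))
k=1/1.5625
C=[wz(W,np.array(p)*k,.028) for p in [(328,200),(412,241),(370,326),(289,290)]]
print(np.array(C),[np.linalg.norm(C[i]-C[i-1]) for i in range(4)],np.mean(C,0))
g=cv2.cvtColor(W["frame"],cv2.COLOR_RGB2GRAY)
print("pan corners refined")
P=cv2.cornerSubPix(g,(np.array([(328,200),(412,241),(370,326),(289,290)],np.float32)*k).reshape(-1,1,2),(3,3),(-1,-1),(3,30,.01)).reshape(-1,2)
C=np.array([wz(W,p,.028) for p in P]);print(P,C,[np.linalg.norm(C[i]-C[i-1]) for i in range(4)],C.mean(0))
H=wz(W,np.array((218,206))*k,.032);H2=wz(W,np.array((303,244))*k,.032); print("handle",H,H2,"ang",np.degrees(np.arctan2(*(H-C.mean(0))[1::-1])),np.linalg.norm((H-C.mean(0))[:2]))
print("punch",wz(W,np.array((742,62))*k,.149),"block top",[wz(W,np.array(p)*k,.085)[:2] for p in [(672,41),(724,30),(744,97),(692,109)]])
print("strap",[wz(W,np.array(p)*k,.15)[:2] for p in [(505,208),(548,280)]])
print("mallet",[wz(W,np.array(p)*k,.012)[:2] for p in [(424,385),(605,330)]])
print("can",wz(W,np.array((181,405))*k,.15)[:2],"shim",wz(W,np.array((326,371))*k,.012)[:2])
E
```

```text
[373.5319 127.5745] 47 [350.9592 141.1837] 49
[0.5847 0.0368 0.1475] [ 0.5914 -0.0022  0.1475] 0.0395806280680863 rail y ang 99.71228923014891
[[ 0.5054 -0.2013  0.028 ]
 [ 0.587  -0.1318  0.028 ]
 [ 0.6649 -0.2191  0.028 ]
 [ 0.5844 -0.2913  0.028 ]] [np.float64(0.11969823859944641), np.float64(0.1072147420283771), np.float64(0.11695842736908842), np.float64(0.10804643821508958)] [ 0.5854 -0.2109  0.028 ]
pan corners refined
[[207.5138 127.523 ]
 [264.7131 154.3914]
 [236.2222 209.884 ]
 [182.4759 184.3388]] [[ 0.5029 -0.2049  0.028 ]
 [ 0.588  -0.1302  0.028 ]
 [ 0.6668 -0.2212  0.028 ]
 [ 0.5803 -0.2946  0.028 ]] [np.float64(0.11846335244115978), np.float64(0.11329813944783687), np.float64(0.12035687100805778), np.float64(0.11345582683745095)] [ 0.5845 -0.2127  0.028 ]
handle [ 0.4555 -0.3248  0.032 ] [ 0.5399 -0.249   0.032 ] ang -139.01500421660657 0.1708989117352737
punch [0.5066 0.2674 0.149 ] block top [array([0.4671, 0.2282]), array([0.4684, 0.3129]), array([0.5521, 0.312 ]), array([0.5471, 0.2253])]
strap [array([ 0.5655, -0.0369]), array([ 0.6441, -0.0204])]
mallet [array([ 0.7759, -0.1913]), array([0.7995, 0.0642])]
can [ 0.6292 -0.4271] shim [ 0.7071 -0.3033]
```

```bash

for i in 1 2; do python3 -m pendant '[{"dx":-0.04,"dy":-0.08,"dz":-0.1,"spin":0.2,"grip":-1},{"dx":-0.08,"dy":-0.16,"dz":-0.2,"spin":0.4,"grip":-1},{"dx":-0.12,"dy":-0.24,"dz":-0.3,"spin":0.6,"grip":-1},{"dx":-0.172,"dy":-0.358,"dz":-0.4,"spin":0.8,"grip":-1},{"dx":-0.172,"dy":-0.358,"dz":-0.5,"spin":1,"grip":-1}]' ;done
python3 -m pendant '[{"dx":0,"dy":0,"dz":-0.08,"spin":0.123,"grip":-1},{"dx":0,"dy":0,"dz":-0.16,"spin":0.123,"grip":-1},{"dx":0,"dy":0,"dz":-0.16,"spin":0.123,"grip":-1}]'
python3 - <<'E'
from h import *
W=r.capture("wrist"); save(W,"w2.png"); s=r.observe(); print(s["eef_pos"],s["ee_rot"],s["q"])
i=cv2.imread("pics/w2.png"); cv2.imwrite("pics/w2b.png",cv2.resize(i,(800,600),interpolation=cv2.INTER_CUBIC))
np.save("W2.npy",W,allow_pickle=True)
E
```

```text
time: 4.5
eef_pos: [0.5111, -0.2218, 0.2642]
ee_rot: [-0.209, 3.134, -0.003]
wrist_force: [1.0, -0.9, 0.4]
finger_gap: 0.0853
grasp_force: 0.0
time: 4.92
eef_pos: [0.4684, -0.3117, 0.1392]
ee_rot: [1.013, -2.974, 0.004]
wrist_force: [1.7, -0.3, 0.4]
finger_gap: 0.0855
grasp_force: 0.0
time: 5.17
eef_pos: [0.4684, -0.307, 0.0968]
ee_rot: [1.103, -2.939, -0.007]
wrist_force: [1.2, 0.6, 0.8]
finger_gap: 0.0855
grasp_force: 0.0
[ 0.4692 -0.3074  0.0989] [ 1.103  -2.9402 -0.0039] [-0.7297  0.3332 -0.1613  1.0791  0.     -1.4475]
```

View pics/w2b.png

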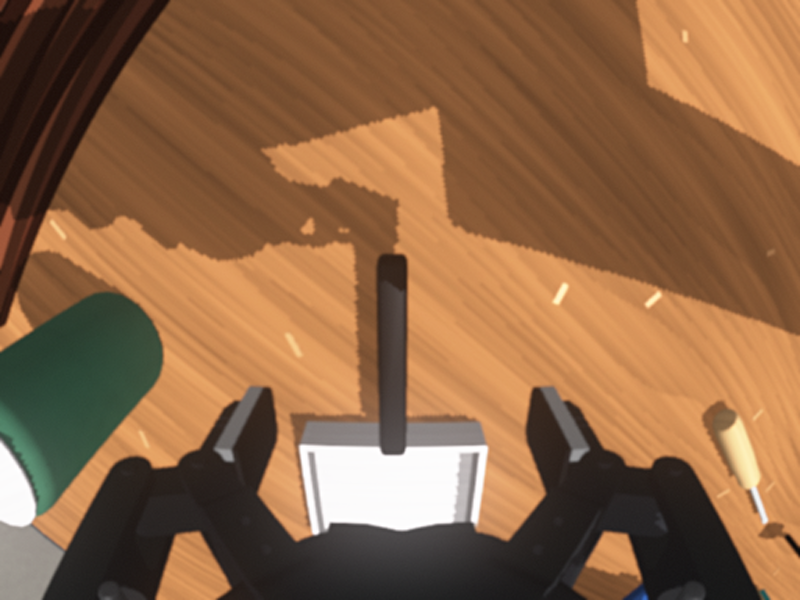

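The handle is lined up at columns 392–393 (rows 255–450), about 4 mm left of the finger mid-plane; the can is well clear to the left.

```bash

python3 -m pendant '[{"dx":0.009,"dy":-0.015,"dz":-0.12,"spin":0,"grip":-1},{"dx":0.009,"dy":-0.015,"dz":-0.24,"spin":0,"grip":-1},{"dx":0.009,"dy":-0.015,"dz":-0.34,"spin":0,"grip":-1},{"dx":0.009,"dy":-0.015,"dz":-0.354,"spin":0,"grip":-1},{"dx":0.009,"dy":-0.015,"dz":-0.354,"spin":0,"grip":-1}]'
for i in 1 2; do python3 -m pendant '[{"dx":0,"dy":0,"dz":0,"spin":0,"grip":1},{"dx":0,"dy":0,"dz":0,"spin":0,"grip":1},{"dx":0,"dy":0,"dz":0,"spin":0,"grip":1},{"dx":0,"dy":0,"dz":0,"spin":0,"grip":1},{"dx":0,"dy":0,"dz":0,"spin":0,"grip":1}]'; done
```

```text
time: 5.63
eef_pos: [0.4723, -0.3119, 0.0117]
ee_rot: [1.104, -2.941, -0.001]
wrist_force: [0.2, -0.2, 0.1]
finger_gap: 0.0855
grasp_force: 0.0
time: 6.05
eef_pos: [0.4726, -0.3126, 0.0122]
ee_rot: [-1.103, 2.941, -0.002]
wrist_force: [0.3, -0.1, -1.1]
finger_gap: 0.0256
grasp_force: 0.0
time: 6.47
eef_pos: [0.4722, -0.3125, 0.0114]
ee_rot: [1.103, -2.941, 0.0]
wrist_force: [-0.6, -1.1, 1.1]
finger_gap: 0.0132
grasp_force: 59.3
```

```bash

for i in 1 2 3 4; do python3 -m pendant '[{"dx":0.036,"dy":0.041,"dz":0,"spin":0.098,"grip":1},{"dx":0.072,"dy":0.082,"dz":0,"spin":0.196,"grip":1},{"dx":0.108,"dy":0.122,"dz":0,"spin":0.294,"grip":1},{"dx":0.144,"dy":0.163,"dz":0,"spin":0.392,"grip":1},{"dx":0.179,"dy":0.204,"dz":0,"spin":0.489,"grip":1}]'|grep -v rot; done
python3 -m pendant '[{"dx":0,"dy":0,"dz":0,"spin":0,"grip":1},{"dx":0,"dy":0,"dz":0,"spin":0,"grip":1}]'
python3 - <<'E'
from h import *
W=r.capture("wrist"); save(W,"w3.png");D=r.capture("side"); save(D,"d3.png")
a=cv2.resize(W["frame"][100:],(400,222)); b=cv2.resize(D["frame"][100:300,120:400],(800,571))
np.save("W3.npy",W,allow_pickle=True);np.save("D3.npy",D,allow_pickle=True)
cv2.imwrite("pics/d3b.png",b[:,:,::-1])
O=np.array([.5864,.0170,0]);a=np.radians(9.7);x=np.array([np.cos(a),np.sin(a),0]);y=np.array([-x[1],x[0],0])
f=lambda X,Y,Z:(proj(D,O+x*X+y*Y+[0,0,Z])-[120,100])*800/280
for i,j in [(-59,-56),(59,-56),(59,56),(-59,56)]: print(f(.043+i/1e3,.015+j/1e3,.028))
E
```

```text
time: 6.88
eef_pos: [0.5176, -0.2614, 0.0115]
wrist_force: [-0.4, -2.6, 3.5]
finger_gap: 0.0134
grasp_force: 59.3
time: 7.3
eef_pos: [0.5624, -0.2103, 0.0114]
wrist_force: [-1.3, -1.6, 2.3]
finger_gap: 0.0136
grasp_force: 59.3
time: 7.72
eef_pos: [0.6071, -0.1593, 0.0114]
wrist_force: [-1.4, -2.9, 1.5]
finger_gap: 0.0137
grasp_force: 59.3
time: 8.13
eef_pos: [0.6518, -0.1082, 0.0113]
wrist_force: [-0.7, -1.7, 2.3]
finger_gap: 0.0134
grasp_force: 59.3
time: 8.3
eef_pos: [0.6513, -0.1076, 0.0109]
ee_rot: [-2.402, 2.024, 0.001]
wrist_force: [1.0, 1.8, 0.7]
finger_gap: 0.0131
grasp_force: 59.1
[365.2147 349.6518]
[475.8838 311.16  ]
[427.051  239.3728]
[322.436  273.0845]
```

View pics/d3b.png

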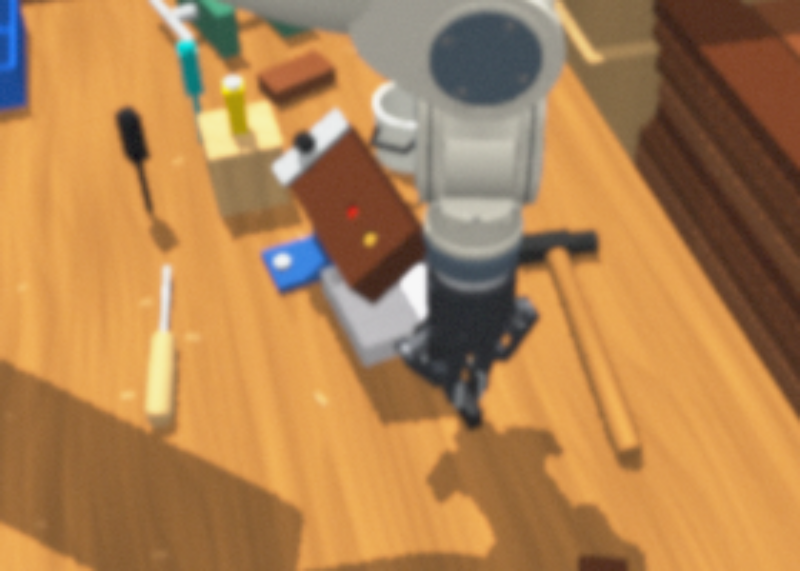

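Pan sits under the rail: its near corner at (368,342) and left corner (325,270) agree with the predicted (365,350), (322,273).

```bash

python3 -m pendant '[{"dx":0,"dy":0,"dz":0,"spin":0,"grip":-1},{"dx":0,"dy":0,"dz":0,"spin":0,"grip":-1},{"dx":0,"dy":0,"dz":0,"spin":0,"grip":-1},{"dx":0,"dy":0,"dz":0,"spin":0,"grip":-1},{"dx":0,"dy":0,"dz":0,"spin":0,"grip":-1}]'
python3 -m pendant '[{"dx":0,"dy":0,"dz":0.1,"spin":0,"grip":-1},{"dx":0,"dy":0,"dz":0.26,"spin":0,"grip":-1},{"dx":0,"dy":0,"dz":0.42,"spin":0,"grip":-1},{"dx":0,"dy":0,"dz":0.58,"spin":0,"grip":-1},{"dx":0,"dy":0,"dz":0.74,"spin":0,"grip":-1}]'
python3 -m pendant '[{"dx":0,"dy":0,"dz":0.14,"spin":-0.2,"grip":-1},{"dx":0,"dy":0,"dz":0.28,"spin":-0.4,"grip":-1},{"dx":-0.03,"dy":0.06,"dz":0.4,"spin":-0.6,"grip":-1},{"dx":-0.08,"dy":0.2,"dz":0.4,"spin":-0.8,"grip":-1},{"dx":-0.13,"dy":0.34,"dz":0.4,"spin":-1,"grip":-1}]'
python3 -m pendant '[{"dx":-0.05,"dy":0.14,"dz":0,"spin":-0.2,"grip":-1},{"dx":-0.1,"dy":0.28,"dz":0,"spin":-0.4,"grip":-1},{"dx":-0.15,"dy":0.42,"dz":0,"spin":-0.6,"grip":-1},{"dx":-0.2,"dy":0.56,"dz":0,"spin":-0.8,"grip":-1},{"dx":-0.25,"dy":0.7,"dz":0,"spin":-1,"grip":-1}]'
python3 -m pendant '[{"dx":-0.05,"dy":0.14,"dz":0,"spin":-0.2,"grip":-1},{"dx":-0.1,"dy":0.28,"dz":0,"spin":-0.4,"grip":-1},{"dx":-0.15,"dy":0.42,"dz":0,"spin":-0.6,"grip":-1},{"dx":-0.19,"dy":0.46,"dz":0,"spin":-0.8,"grip":-1},{"dx":-0.19,"dy":0.46,"dz":0,"spin":-1,"grip":-1}]'
python3 -m pendant '[{"dx":0,"dy":0,"dz":0,"spin":0,"grip":-1},{"dx":0,"dy":0,"dz":0,"spin":0,"grip":-1}]'
python3 - <<'E'
from h import *
W=r.capture("wrist"); save(W,"w4.png"); s=r.observe(); print(s["eef_pos"],s["ee_rot"],s["q"])
i=cv2.imread("pics/w4.png"); cv2.imwrite("pics/w4b.png",cv2.resize(i,(800,600),interpolation=cv2.INTER_CUBIC))
np.save("W4.npy",W,allow_pickle=True)
E
```

```text
time: 8.82
eef_pos: [0.6512, -0.1087, 0.0113]
ee_rot: [2.403, -2.024, 0.0]
wrist_force: [-0.5, -0.0, 0.0]
finger_gap: 0.0729
grasp_force: 0.0
time: 9.23
eef_pos: [0.6508, -0.1083, 0.1983]
ee_rot: [2.403, -2.024, 0.0]
wrist_force: [1.4, 0.2, -0.1]
finger_gap: 0.0855
grasp_force: 0.0
time: 9.65
eef_pos: [0.6193, -0.0238, 0.2979]
ee_rot: [-1.786, 2.582, -0.004]
wrist_force: [0.9, 0.0, -0.9]
finger_gap: 0.0851
grasp_force: 0.0
time: 10.07
eef_pos: [0.5553, 0.153, 0.2965]
ee_rot: [-1.061, 2.957, -0.0]
wrist_force: [0.5, 0.1, 0.4]
finger_gap: 0.0857
grasp_force: 0.0
time: 10.48
eef_pos: [0.5067, 0.2694, 0.2966]
ee_rot: [0.266, -3.13, -0.001]
wrist_force: [-0.4, 0.3, -0.6]
finger_gap: 0.0856
grasp_force: 0.0
time: 10.65
eef_pos: [0.5087, 0.2667, 0.2963]
ee_rot: [-0.274, 3.129, -0.0]
wrist_force: [1.1, -0.2, -0.6]
finger_gap: 0.0859
grasp_force: 0.0
[0.509  0.2663 0.2963] [-0.2735  3.1296 -0.0002] [ 0.3361  0.2948  0.2895  1.5655 -0.0001  0.1618]
```

View pics/w4b.png

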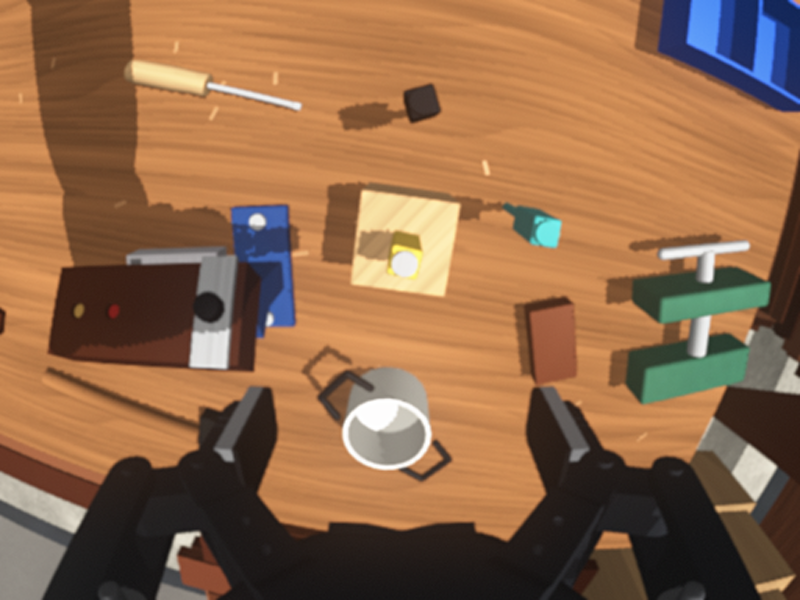

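Yellow punch cap at (405,263) atop the block with corners (363,190),(460,205),(444,296),(351,283); black look-alike (422,103), turquoise (543,232), both apart from it. Gluepot at (388,420).

```bash
python3 - <<'E'
from h import *
W=np.load("W4.npy",allow_pickle=True).item();k=1/1.5625
g=cv2.cvtColor(W["frame"],cv2.COLOR_RGB2GRAY)
P=cv2.cornerSubPix(g,(np.array([(363,190),(460,205),(444,296),(351,283)],np.float32)*k).reshape(-1,1,2),(3,3),(-1,-1),(3,30,.01)).reshape(-1,2)
C=np.array([wz(W,p,.085) for p in P])[:,:2];print(P/k,C,[np.linalg.norm(C[i]-C[i-1]) for i in range(4)],C.mean(0))
for i in range(4): d=C[i]-C[i-1]; print(np.degrees(np.arctan2(d[1],d[0])))
w,n=blob(W,(0,0,170),(180,60,255),(245,155,275,180)); print(w/k,n,"cap",wz(W,w,.149))
yb,n=blob(W,(22,150,80),(35,255,255),(240,140,280,185)); 
h=cv2.cvtColor(W["frame"][140:185,240:280],cv2.COLOR_RGB2HSV);m=cv2.inRange(h,(22,150,60),(35,255,255));ys,xs=np.nonzero(m);print(cv2.minAreaRect(np.c_[xs,ys].astype(np.float32)),n)
cv2.imwrite("pics/cr.png",cv2.resize(W["frame"][130:195,220:290,::-1],(560,520),interpolation=cv2.INTER_CUBIC))
rd,n=blob(W,(0,190,110),(6,255,255),(60,185,90,212)); br,n2=blob(W,(18,100,70),(35,255,255),(40,188,62,212)); R=wz(W,rd,.1475);B=wz(W,br,.1475);d=R-B
print(n,n2,R,B,np.linalg.norm(d),np.degrees(np.arctan2(d[1],d[0])))
E
```

```text
[[361.0721 189.6228]
 [459.7076 203.1042]
 [443.2769 295.8559]
 [350.8335 283.5556]] [[0.4681 0.2264]
 [0.4648 0.307 ]
 [0.5454 0.3095]
 [0.5483 0.23  ]] [np.float64(0.08025292261528967), np.float64(0.0807287052528188), np.float64(0.08060173894270886), np.float64(0.07962331630365735)] [0.5067 0.2682]
-177.43524325539295
92.3040052234369
1.7773186540050794
-87.94514625113703
[403.8954 263.5729] 217 cap [0.5066 0.268  0.149 ]
((15.102941513061523, 18.338233947753906), (17.149858474731445, 25.210290908813477), 59.03623962402344) 127
25 24 [0.5848 0.0367 0.1475] [ 0.5921 -0.0031  0.1475] 0.040518890474455935 100.25362988279925
```

View pics/cr.png

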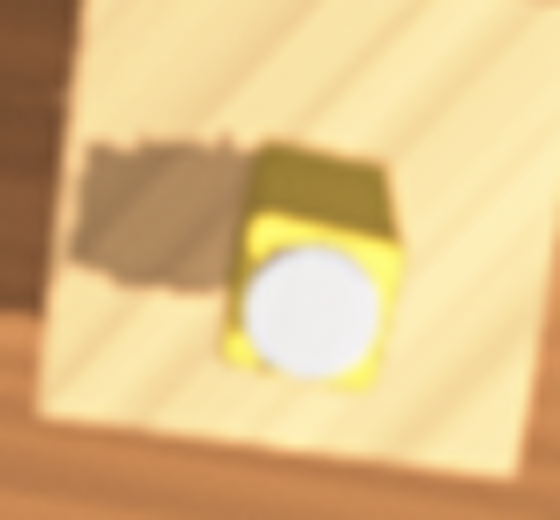

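Cap is (0.5066, 0.268), agreeing with the block centre; handle flats at about 89°. It's the yellow punch.

```bash

python3 -m pendant '[{"dx":-0.01,"dy":0.007,"dz":-0.15,"spin":-0.2,"grip":-1},{"dx":-0.01,"dy":0.007,"dz":-0.3,"spin":-0.367,"grip":-1},{"dx":-0.01,"dy":0.007,"dz":-0.45,"spin":-0.367,"grip":-1},{"dx":-0.01,"dy":0.007,"dz":-0.6,"spin":-0.367,"grip":-1},{"dx":-0.01,"dy":0.007,"dz":-0.7,"spin":-0.367,"grip":-1}]'
python3 -m pendant '[{"dx":0,"dy":0,"dz":-0.05,"spin":0,"grip":-1},{"dx":0,"dy":0,"dz":-0.08,"spin":0,"grip":-1},{"dx":0,"dy":0,"dz":-0.08,"spin":0,"grip":-1},{"dx":0,"dy":0,"dz":-0.08,"spin":0,"grip":-1}]'
for i in 1 2; do python3 -m pendant '[{"dx":0,"dy":0,"dz":0,"spin":0,"grip":1},{"dx":0,"dy":0,"dz":0,"spin":0,"grip":1},{"dx":0,"dy":0,"dz":0,"spin":0,"grip":1},{"dx":0,"dy":0,"dz":0,"spin":0,"grip":1},{"dx":0,"dy":0,"dz":0,"spin":0,"grip":1}]'; done
```

```text
time: 11.12
eef_pos: [0.5054, 0.267, 0.1179]
ee_rot: [-0.03, -3.139, 0.002]
wrist_force: [0.8, -0.2, -1.0]
finger_gap: 0.0854
grasp_force: 0.0
time: 11.45
eef_pos: [0.5069, 0.2681, 0.1018]
ee_rot: [0.032, 3.141, 0.0]
wrist_force: [0.1, 0.9, 1.0]
finger_gap: 0.0856
grasp_force: 0.0
time: 11.87
eef_pos: [0.5064, 0.2685, 0.1017]
ee_rot: [0.033, 3.141, 0.0]
wrist_force: [-0.2, 0.4, -0.5]
finger_gap: 0.0257
grasp_force: 0.0
time: 12.28
eef_pos: [0.5066, 0.2686, 0.1019]
ee_rot: [0.033, 3.14, 0.001]
wrist_force: [-0.7, -0.3, 5.6]
finger_gap: 0.021
grasp_force: 59.4
```

```bash

python3 -m pendant '[{"dx":0,"dy":0,"dz":0.07,"spin":0,"grip":1},{"dx":0,"dy":0,"dz":0.14,"spin":0,"grip":1},{"dx":0,"dy":0,"dz":0.21,"spin":0,"grip":1},{"dx":0,"dy":0,"dz":0.286,"spin":0,"grip":1},{"dx":0,"dy":0,"dz":0.286,"spin":0,"grip":1}]'
python3 -m pendant '[{"dx":0,"dy":0,"dz":0,"spin":0,"grip":1},{"dx":-0.03,"dy":0,"dz":0,"spin":0,"grip":1},{"dx":-0.064,"dy":0,"dz":-0.003,"spin":0,"grip":1},{"dx":-0.09,"dy":0,"dz":-0.008,"spin":0,"grip":1},{"dx":-0.117,"dy":0,"dz":-0.013,"spin":0,"grip":1}]'
python3 -m pendant '[{"dx":-0.026,"dy":0,"dz":-0.008,"spin":0,"grip":1},{"dx":-0.052,"dy":0,"dz":-0.017,"spin":0,"grip":1},{"dx":-0.077,"dy":0,"dz":-0.027,"spin":0,"grip":1},{"dx":-0.101,"dy":0,"dz":-0.039,"spin":0,"grip":1},{"dx":-0.101,"dy":0,"dz":-0.039,"spin":0,"grip":1}]'
python3 -m pendant '[{"dx":-0.025,"dy":0,"dz":-0.013,"spin":0,"grip":1},{"dx":-0.047,"dy":0,"dz":-0.028,"spin":0,"grip":1},{"dx":-0.047,"dy":0,"dz":-0.028,"spin":0,"grip":1}]'
python3 - <<'E'
from h import *
s=r.observe();print(s["eef_pos"],s["ee_rot"])
D=r.capture("side"); save(D,"d5.png");S=r.capture("scene");save(S,"s5.png")
np.save("D5.npy",D,allow_pickle=True);np.save("S5.npy",S,allow_pickle=True)
a=cv2.resize(D["frame"][90:200,130:280],(400,293),interpolation=cv2.INTER_CUBIC)
b=cv2.resize(S["frame"][70:200,240:380],(400,371),interpolation=cv2.INTER_CUBIC)
c=np.zeros((371,800,3),np.uint8);c[:293,:400]=a;c[:,400:]=b
cv2.imwrite("pics/c5.png",c[:,:,::-1])
E
```

```text
time: 12.7
eef_pos: [0.5074, 0.2689, 0.1759]
ee_rot: [0.033, 3.137, 0.002]
wrist_force: [0.3, -1.1, -1.2]
finger_gap: 0.0207
grasp_force: 58.9
time: 13.12
eef_pos: [0.4764, 0.2684, 0.1692]
ee_rot: [0.033, 3.141, 0.0]
wrist_force: [5.0, 1.6, 1.2]
finger_gap: 0.0209
grasp_force: 58.6
time: 13.53
eef_pos: [0.4504, 0.2684, 0.1593]
ee_rot: [-0.032, -3.14, 0.0]
wrist_force: [2.2, 1.5, 0.1]
finger_gap: 0.0206
grasp_force: 59.0
time: 13.78
eef_pos: [0.4388, 0.2683, 0.1521]
ee_rot: [-0.032, -3.14, 0.001]
wrist_force: [3.2, 1.1, -0.3]
finger_gap: 0.0208
grasp_force: 58.9
[0.4388 0.2683 0.1521] [-0.0324 -3.14    0.0006]
```

View pics/c5.png

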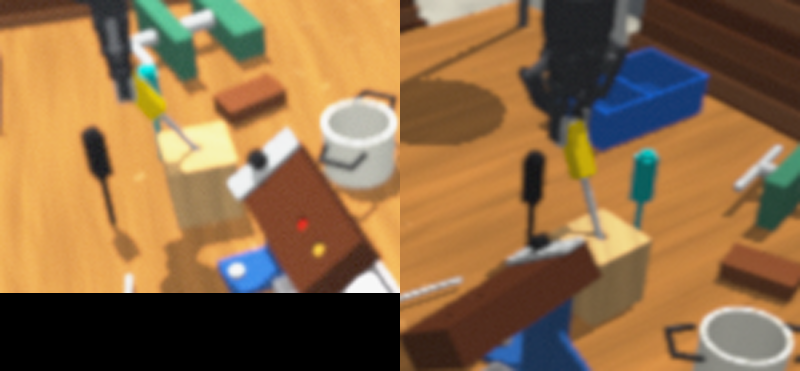

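The crops show the yellow punch tilted in the grip with its tip still in the block's hole (tip ~ (200,150) left, (600,237) right).

```bash

python3 -m pendant '[{"dx":0,"dy":0,"dz":0.1,"spin":0,"grip":1},{"dx":0,"dy":0,"dz":0.22,"spin":0,"grip":1},{"dx":0,"dy":0,"dz":0.34,"spin":0,"grip":1},{"dx":0,"dy":0,"dz":0.46,"spin":0,"grip":1},{"dx":0,"dy":0,"dz":0.56,"spin":0,"grip":1}]'|head -2
python3 -m pendant '[{"dx":0.03,"dy":-0.1,"dz":0,"spin":0.07,"grip":1},{"dx":0.06,"dy":-0.2,"dz":0,"spin":0.14,"grip":1},{"dx":0.09,"dy":-0.3,"dz":0,"spin":0.21,"grip":1},{"dx":0.12,"dy":-0.4,"dz":0,"spin":0.28,"grip":1},{"dx":0.15,"dy":-0.5,"dz":0,"spin":0.373,"grip":1}]'|head -2
python3 -m pendant '[{"dx":0.03,"dy":-0.1,"dz":0,"spin":0,"grip":1},{"dx":0.06,"dy":-0.2,"dz":0,"spin":0,"grip":1},{"dx":0.09,"dy":-0.35,"dz":0,"spin":0,"grip":1},{"dx":0.1,"dy":-0.485,"dz":-0.08,"spin":0,"grip":1},{"dx":0.1,"dy":-0.485,"dz":-0.189,"spin":0,"grip":1}]'|head -2
python3 -m pendant '[{"dx":0,"dy":0,"dz":0,"spin":0,"grip":1},{"dx":0,"dy":0,"dz":0,"spin":0,"grip":1},{"dx":0,"dy":0,"dz":0,"spin":0,"grip":1}]'
python3 - <<'E'
from h import *
s=r.observe();T=s["eef_pos"];print(T,s["ee_rot"])
D=r.capture("side"); save(D,"d6.png");S=r.capture("scene");save(S,"s6.png")
np.save("D6.npy",D,allow_pickle=True);np.save("S6.npy",S,allow_pickle=True)
a=np.radians(10);xh=np.array([np.cos(a),np.sin(a),0]);z=np.array([0,0,1.])
G=T+.019*z
for n,c in(("D",D),("S",S)):
  print(n,"grasp",proj(c,G),[(d,proj(c,G+.111*(np.sin(np.radians(d))*xh-np.cos(np.radians(d))*z)).round(1)) for d in(30,35,40)],"mouth",proj(c,[.5831,.0365,.15]))
u=cv2.resize(D["frame"][110:200,190:270],(400,450),interpolation=cv2.INTER_CUBIC)
v=cv2.resize(S["frame"][100:190,210:290],(400,450),interpolation=cv2.INTER_CUBIC)
cv2.imwrite("pics/c6.png",np.hstack([u,v])[:,:,::-1])
E
```

```text
time: 14.3
eef_pos: [0.4392, 0.2681, 0.2943]
time: 14.72
eef_pos: [0.4769, 0.1422, 0.2921]
time: 15.13
eef_pos: [0.5034, 0.0173, 0.2456]
time: 15.38
eef_pos: [0.5024, 0.0228, 0.2465]
ee_rot: [0.274, -3.129, -0.001]
wrist_force: [-0.3, 0.3, -0.1]
finger_gap: 0.0211
grasp_force: 59.3
[0.5024 0.0228 0.2465] [ 0.2744 -3.1294 -0.0005]
D grasp [208.4006 147.1656] [(30, array([233. , 171.1])), (35, array([235.9, 168.6])), (40, array([238.5, 166. ]))] mouth [242.8932 173.8279]
S grasp [243.8793 124.6221] [(30, array([259.1, 163.7])), (35, array([261.3, 163.4])), (40, array([263.4, 162.8]))] mouth [266.0195 173.829 ]
```

View pics/c6.png

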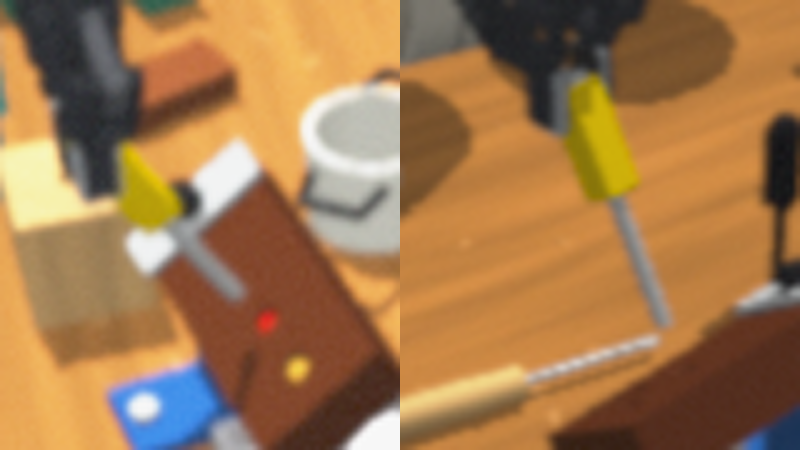

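Left crop: shank tip at (241,297), red pin (267,322), brass (298,370); right crop: tip at (665,325), well clear of the rail. The punch is held tilted near 36–37°. No more pictures will be viewed; I continue with numbers.

```bash
cat > tip.py <<'E'
from h import *
from scipy.optimize import least_squares
def shank(c,win,k=5):
    x0,y0,x1,y1=win; I=cv2.resize(c["frame"][y0:y1,x0:x1],None,fx=k,fy=k,interpolation=cv2.INTER_CUBIC)
    h=cv2.cvtColor(I,cv2.COLOR_RGB2HSV); m=((h[...,1]<70)&(h[...,2]>70)).astype(np.uint8)
    n,l,st,ce=cv2.connectedComponentsWithStats(m); return l,st,ce,k,np.array([x0,y0])
E
python3 - <<'E'
from tip import *
for n,w in(("D6",(222,150,245,174)),("S6",(245,135,270,170))):
    c=np.load(n+".npy",allow_pickle=True).item(); l,st,ce,k,o=shank(c,w)
    for i in range(1,len(st)):
        if st[i,4]<200: continue
        ys,xs=np.nonzero(l==i); P=np.c_[xs,ys].astype(float); m=P.mean(0);u,s,v=np.linalg.svd(P-m,full_matrices=False);d=v[0]*np.sign(v[0][1]); t=(P-m)@d
        f=lambda q:((q+.5)/k-.5+o).round(1)
        print(n,st[i],"tip",f(m+d*np.percentile(t,99)),"top",f(m+d*np.percentile(t,1)),"width",(np.percentile((P-m)@v[1],[2,98])/k).round(1))
    if n=="D6":
        rd,q=blob(c,(0,190,110),(6,255,255),(236,168,250,180));print("red",rd,q,"pred",proj(c,[.58475,.03675,.1475]))
        br,q=blob(c,(18,120,110),(35,255,255),(242,178,256,190));print("brass",br,q,"pred",proj(c,[.5918,-.0027,.1475]))
    T=np.array([.5024,.0228,.2465]);G=T+[0,0,.019];a=np.radians(10);xh=np.array([np.cos(a),np.sin(a),0])
    for d in (34,36,38): print(d,[proj(c,G+L*(np.sin(np.radians(d))*xh-np.cos(np.radians(d))*np.array([0,0,1]))).round(1) for L in(.036,.111,.116)])
E
```

```text
D6 [   0    0   84  100 3657] tip [234.9 169.6] top [226.2 152. ] width [-8.4  7.7]
red [242.7222 173.8333] 18 pred [243.5274 174.3608]
brass [249. 183.] 17 pred [249.6566 183.9765]
34 [array([217.6, 154.7]), array([235.3, 169.1]), array([236.4, 170. ])]
36 [array([218. , 154.4]), array([236.4, 168.1]), array([237.5, 169. ])]
38 [array([218.4, 154. ]), array([237.5, 167.1]), array([238.7, 167.9])]
S6 [  37   24   58  127 1864] tip [262.4 164.1] top [253.  139.8] width [-1.4  1.4]
S6 [ 41 162  41  13 327] tip [253.2 169.3] top [260.8 167.7] width [-1.   1.1]
34 [array([249.5, 137.5]), array([260.9, 163.5]), array([261.6, 165.2])]
36 [array([249.8, 137.4]), array([261.8, 163.3]), array([262.5, 165. ])]
38 [array([250. , 137.3]), array([262.6, 163.1]), array([263.4, 164.8])]
```

```bash
python3 - <<'E'
from h import *
c=np.load("D6.npy",allow_pickle=True).item()
h=cv2.cvtColor(c["frame"],cv2.COLOR_RGB2HSV)
print("cols 226..243")
for y in range(153,173): print(y," ".join(f"{h[y,x,1]:3d}/{h[y,x,2]:3d}" for x in range(226,244)))
E
```

```text
cols 226..243
153  58/119  10/104   4/120   7/147   3/171   1/173  13/155  44/134 105/124 143/128 155/130 175/128 173/131 173/131 166/132 165/131 168/132 174/132
154   9/142   4/144   5/151   0/157   0/158  14/143  52/128 106/120 156/126 172/129 170/132 169/130 169/131 169/130 177/130 166/132 171/133 167/133
155   6/157   5/162   2/161   5/153  20/140  53/126 109/122 152/126 170/129 176/129 173/133 174/133 171/133 162/131 168/132 167/131 174/133 173/131
156   5/154   5/162   2/156  15/139  53/124 107/121 149/125 167/130 170/132 173/130 173/131 164/134 166/132 166/132 167/133 175/134 173/130 176/132
157   5/150   5/153   0/148  26/138  79/129 133/127 161/130 169/131 169/130 168/132 171/133 167/131 165/131 172/132 168/132 179/131 166/132 163/133
158   4/143   5/146   2/145  21/143  65/138 117/139 150/134 168/132 166/132 167/131 170/132 167/133 166/132 174/132 168/132 172/132 171/130 173/131
159   7/138   2/137   2/144  11/145  41/144  84/140 134/135 158/132 166/132 171/131 169/134 171/131 168/132 167/131 168/132 172/132 168/132 169/131
160  34/127  21/131   8/136   5/142  18/144  51/14
[... 1173 characters left out ...]
/132 169/131 148/129 108/127  59/129  27/132  11/137  25/144  56/141 108/137 155/133 165/131 168/132 172/132
169 170/132 175/130 169/131 166/132 169/133 165/133 165/130 145/132 110/130  66/128  44/133  49/136  83/139 128/135 160/131 171/131 179/128 167/131
170 176/135 172/132 167/131 170/132 174/129 162/134 166/132 164/131 158/129 118/130 102/130 106/130 123/135 150/134 169/131 175/127 165/128 174/126
171 168/143 172/135 166/132 165/133 166/132 172/132 169/131 164/132 165/131 154/131 143/132 145/135 153/133 165/130 165/133 175/127 166/126 176/129
172 168/161 167/139 178/130 167/133 175/131 175/131 179/131 166/132 164/132 167/131 171/131 167/133 169/134 162/132 162/131 173/133 195/150 196/169
```

```bash
cat >> tip.py <<'E'
xh=np.array([np.cos(np.radians(10)),np.sin(np.radians(10)),0]);zh=np.array([0,0,1.])
def fit(D,S,dl,dt,sl,st,bias=(.75,.75),yaw=10.,usetip=True):
    x=np.array([np.cos(np.radians(yaw)),np.sin(np.radians(yaw)),0])
    b=np.array(bias)
    def res(p):
        tip=p[:3];a=-np.sin(p[3])*x+np.cos(p[3])*zh; out=[]
        for c,L,t,bb,w in((D,dl,dt,b,1),(S,sl,st,0*b,.5)):
            q0=proj(c,tip);q1=proj(c,tip+.07*a);u=(q1-q0)/np.linalg.norm(q1-q0);n=np.array([-u[1],u[0]])
            out+=[w*((np.array(l)+bb-q0)@n) for l in L]+[w*.7*((np.array(t)+bb-q0)@u)]
        return out
    o=least_squares(res,[.56,.03,.17,.55]);return o.x[:3],np.degrees(o.x[3]),o.fun
E
python3 - <<'E'
from tip import *
D=np.load("D6.npy",allow_pickle=True).item();S=np.load("S6.npy",allow_pickle=True).item()
T=np.array([.5024,.0228,.2465])
for b in((.75,.75),(0,0)):
    t,th,f=fit(D,S,[(229.55,161),(232.2,163.5),(234.6,166)],(237.8,169.2),[(253,139.8),(257.7,152),(262.4,164.1)],(262.4,164.1),b)
    v=t-T; print(b,t,th,f.round(2),"rel TCP fwd,lat,z",v@xh,v@np.cross(zh,xh),v[2])
    a=-np.sin(np.radians(th))*xh+np.cos(np.radians(th))*zh; g=t+.111*a-T; print("pt .111 rel",g@xh,g@np.cross(zh,xh),g[2])
# scene bias from block top corners
Sg=np.load("S5.npy",allow_pickle=True).item()
print("S punch-block preds",[proj(S,[x,y,.085]).round(1) for x,y in[(.4681,.2264),(.4648,.307),(.5454,.3095),(.5483,.23)]])
g=cv2.cvtColor(S["frame"],cv2.COLOR_RGB2GRAY)
P=np.array([proj(S,[x,y,.085]) for x,y in[(.4681,.2264),(.4648,.307),(.5454,.3095),(.5483,.23)]],np.float32).reshape(-1,1,2)
print(cv2.cornerSubPix(g,P.copy(),(4,4),(-1,-1),(3,30,.01)).reshape(-1,2))
E
```

```text
(0.75, 0.75) [0.5709 0.0341 0.1698] 29.482029543424286 [-0.13  0.02 -0.02 -0.41  0.13  0.15  0.2   0.62] rel TCP fwd,lat,z 0.06938519844145777 -0.0007376649300031378 -0.07666450356330576
pt .111 rel 0.014756486907163729 -0.000737664930003132 0.019962117386114253
(0, 0) [0.5697 0.0346 0.1717] 29.83592693681193 [-0.08  0.04 -0.03 -0.22  0.08  0.08  0.1   0.33] rel TCP fwd,lat,z 0.06830775115293432 -7.310693716701642e-05 -0.07478525465960315
pt .111 rel 0.013083254281024215 -7.310693716700516e-05 0.02150210144307735
S punch-block preds [array([292.2, 150.9]), array([310.4, 142.4]), array([328. , 153.5]), array([309.7, 162.5])]
[[292.2127 150.8592]
 [310.3652 142.5804]
 [327.5194 153.6081]
 [308.9106 162.8976]]
```

```bash

python3 -m pendant '[{"dx":0,"dy":0,"dz":0.09,"spin":0,"grip":1},{"dx":0,"dy":0,"dz":0.19,"spin":0,"grip":1},{"dx":-0.03,"dy":0.1,"dz":0.19,"spin":-0.1,"grip":1},{"dx":-0.06,"dy":0.22,"dz":0.19,"spin":-0.2,"grip":1},{"dx":-0.09,"dy":0.35,"dz":0.19,"spin":-0.373,"grip":1}]'|head -2
python3 -m pendant '[{"dx":-0.04,"dy":0.14,"dz":0,"spin":0,"grip":1},{"dx":-0.08,"dy":0.28,"dz":0,"spin":0,"grip":1},{"dx":-0.12,"dy":0.42,"dz":0,"spin":0,"grip":1},{"dx":-0.164,"dy":0.632,"dz":0,"spin":0,"grip":1},{"dx":-0.164,"dy":0.632,"dz":0,"spin":0,"grip":1}]'|head -2
python3 -m pendant '[{"dx":0,"dy":0,"dz":0,"spin":0,"grip":1},{"dx":0,"dy":0,"dz":0,"spin":0,"grip":1},{"dx":0,"dy":0,"dz":-0.14,"spin":0,"grip":1},{"dx":0,"dy":0,"dz":-0.28,"spin":0,"grip":1},{"dx":0,"dy":0,"dz":-0.4,"spin":0,"grip":1}]'
python3 -m pendant '[{"dx":0,"dy":0,"dz":0,"spin":0,"grip":1},{"dx":0,"dy":0,"dz":0,"spin":0,"grip":1}]'
```

```text
time: 15.9
eef_pos: [0.48, 0.1109, 0.2947]
time: 16.32
eef_pos: [0.4372, 0.2726, 0.2944]
time: 16.73
eef_pos: [0.4392, 0.2667, 0.1921]
ee_rot: [0.034, 3.14, 0.0]
wrist_force: [1.0, -0.2, -1.3]
finger_gap: 0.021
grasp_force: 59.5
time: 16.9
eef_pos: [0.4389, 0.2666, 0.1932]
ee_rot: [-0.035, -3.14, 0.001]
wrist_force: [-0.5, -1.4, 0.1]
finger_gap: 0.021
grasp_force: 59.4
```

```bash

python3 -m pendant '[{"dx":0,"dy":0.007,"dz":-0.05,"spin":0,"grip":1},{"dx":0,"dy":0.007,"dz":-0.09,"spin":0,"grip":1},{"dx":0,"dy":0.007,"dz":-0.12,"spin":0,"grip":1},{"dx":0,"dy":0.007,"dz":-0.145,"spin":0,"grip":1},{"dx":0,"dy":0.007,"dz":-0.145,"spin":0,"grip":1}]'
python3 - <<'E'
from h import *
np.save("D7.npy",r.capture("side"),allow_pickle=True)
c=np.load("D7.npy",allow_pickle=True).item();h=cv2.cvtColor(c["frame"],cv2.COLOR_RGB2HSV)
print("hole",proj(c,[.5067,.2682,.085]),"tip pred",proj(c,[.5067,.2682,.0815]))
for y in range(132,152): print(y," ".join(f"{h[y,x,1]:3d}/{h[y,x,2]:3d}" for x in range(188,210)))
E
```

```text
time: 17.32
eef_pos: [0.4389, 0.2691, 0.1563]
ee_rot: [-0.033, -3.141, 0.001]
wrist_force: [-0.4, 0.2, -1.6]
finger_gap: 0.0208
grasp_force: 59.5
hole [203.6789 145.3294] tip pred [203.8069 146.2136]
132 180/164 127/157  79/158  76/175 103/203 131/220 148/227 159/231 162/234 160/235 157/236 160/237 161/238 159/238 159/239 156/239 156/240 160/240 156/240 160/237 159/236 161/231
133  99/139  65/138  45/147  40/158  61/177  94/201 129/218 149/227 158/232 160/234 158/235 161/236 158/238 162/238 159/238 157/240 160/239 160/241 156/240 156/239 157/237 158/235
134  55/134  40/135  70/164  60/169  42/164  58/177  95/201 125/221 149/230 154/235 160/235 159/236 161/237 160/238 158/238 157/239 154/240 158/240 156/241 160/240 154/238 156/237
135  68/135  37/138 100/183 103/194  67/175  40/165  56/178  93/205 127/223 146/232 156/235 159/236 160/238 159/237 153/239 151/239 153/240 153/241 148/243 146/242 144/242 138/242
136  57/139  37/137 112/193 130/216 108/204  63/174  36/165  55/180  96/209 129/226 147/234 154/238 155/239 148/240 147/241 141/242 137/243 134/244 127/245 125/245 117/246 106/246

[... 1999 characters left out ...]
  98/196 104/238  87/246  78/247  80/247  78/247  82/247  90/247 100/244 112/235 112/236 101/244  89/246  82/247  76/247  77/247  75/247  72/247  72/247  71/247
149 155/221 127/198 104/187 107/228  99/245  89/246  90/247  89/247  93/246 105/243 112/234 113/235 102/244  88/247  81/247  77/247  77/247  74/247  72/247  74/247  74/247  71/247
150 160/225 150/213 122/198 116/214 112/235 108/240 106/241 108/240 110/237 115/232 111/236 101/244  88/247  83/247  77/247  81/247  77/247  76/247  77/247  75/247  75/247  78/247
151 161/228 154/223 148/214 131/200 122/213 119/219 119/221 117/222 117/221 110/229 103/243  88/247  80/247  77/247  76/247  83/247  85/247  81/247  83/247  85/247  88/247  90/247
```

```bash

python3 -m pendant '[{"dx":0.034,"dy":0,"dz":0.014,"spin":0,"grip":1},{"dx":0.067,"dy":0,"dz":0.024,"spin":0,"grip":1},{"dx":0.1,"dy":0,"dz":0.035,"spin":0,"grip":1},{"dx":0.132,"dy":0,"dz":0.044,"spin":0,"grip":1},{"dx":0.132,"dy":0,"dz":0.044,"spin":0,"grip":1}]'
python3 -m pendant '[{"dx":0.038,"dy":0,"dz":0.006,"spin":0,"grip":1},{"dx":0.076,"dy":0,"dz":0.012,"spin":0,"grip":1},{"dx":0.1,"dy":0,"dz":0.014,"spin":0,"grip":1},{"dx":0.125,"dy":0,"dz":0.016,"spin":0,"grip":1},{"dx":0.125,"dy":0,"dz":0.016,"spin":0,"grip":1}]'
python3 - <<'E'
from h import *
D=r.capture("side");S=r.capture("scene");np.save("D8.npy",D,allow_pickle=True);np.save("S8.npy",S,allow_pickle=True)
T=r.observe()["eef_pos"];print(T)
for c,n in((D,"D"),(S,"S")):
    h=cv2.cvtColor(c["frame"],cv2.COLOR_RGB2HSV);m=cv2.inRange(h,(22,150,60),(33,255,255))
    p=proj(c,[T[0],T[1],T[2]-.01]);x,y=p.astype(int);w=m[y-25:y+30,x-22:x+22];ys,xs=np.nonzero(w)
    print(n,len(xs),"yellow c",xs.mean()+x-22,ys.mean()+y-25, np.polyfit(ys,xs,1)[0],"axis pred dir",proj(c,[.5067,.2682,.085]),proj(c,[.5067,.2682,.2]), "TCP",p)
    a,b=proj(c,[.5067,.2682,.085]).astype(int)
    for yy in range(b-16,b+4): print(yy," ".join(f"{h[yy,xx,1]:3d}" for xx in range(a-10,a+12)))
E
```

```text
time: 17.78
eef_pos: [0.4743, 0.2694, 0.1683]
ee_rot: [0.034, 3.14, 0.001]
wrist_force: [-0.3, -0.0, -1.3]
finger_gap: 0.021
grasp_force: 59.5
time: 18.2
eef_pos: [0.5045, 0.2693, 0.1715]
ee_rot: [0.034, 3.141, -0.0]
wrist_force: [-1.0, 0.1, -0.9]
finger_gap: 0.0208
grasp_force: 59.5
[0.5033 0.2693 0.1715]
D 113 yellow c 206.55752212389382 117.9203539823009 0.3014006342494714 axis pred dir [203.6789 145.3294] [199.1535 114.0718] TCP [199.5564 125.0187]
129 161 160 159 159 162 158 159 159 159 160 162 157 159 156 158 162 165 165 150 120  76  31
130 159 160 163 164 158 160 162 160 162 157 158 159 160 159 156 160 164 165 158 138 105  53
131 157 163 161 161 159 157 158 160 162 158 156 159 157 158 156 159 163 167 158 157 128  91
132 160 162 160 160 159 160 158 166 160 158 155 157 156 157 155 159 163 164 161 166 153 124
133 158 163 160 163 157 158 162 162 159 157 154 154 155 158 158 157 162 160 162 160 152 144
134 158 161 161 160 161 158 159 159 162 156 156 154 157 157 156 159 156 153 150 151 152 155
135 160 163 162 162 161 157 160 159 159 156 155 153 152 149 146 143 137 130 126 123 133 140
[... 2486 characters left out ...]
 113 114 115 115 114 111 109 109 110 114 124 133 116  56
149 118 120 118 117 115 117 115 113 111 114 115 114 113 111 109 107 108 109 112 119 117  75
150 116 118 119 117 116 116 116 113 114 117 118 118 115 111 110 109 107 108 111 112 114  93
151 116 115 118 117 115 117 116 117 120 123 124 125 119 115 111 110 109 108 109 112 112 101
152 103  99  95 100 110 115 117 120 123 122 121 122 125 117 112 110 109 107 110 110 113 108
153  63  53  42  58  95 115 118 119 126 123 121 124 124 118 114 110 110 109 109 110 112 112
154  20  11  12  30  75 119 125 119 118 120 122 123 119 115 112 111 110 108 107 110 111 112
155   3   2  11  36  87 128 129 119 113 114 115 117 116 114 114 111 110 107 108 109 112 112
```

```bash

python3 -m pendant '[{"dx":0,"dy":0,"dz":0.06,"spin":0,"grip":1},{"dx":-0.1,"dy":-0.002,"dz":0.06,"spin":0,"grip":1},{"dx":-0.2,"dy":-0.004,"dz":0.06,"spin":0,"grip":1},{"dx":-0.26,"dy":-0.004,"dz":0.06,"spin":0,"grip":1},{"dx":-0.26,"dy":-0.004,"dz":0.06,"spin":0,"grip":1}]'
python3 -m pendant '[{"dx":0,"dy":0,"dz":-0.04,"spin":0,"grip":1},{"dx":0,"dy":0,"dz":-0.08,"spin":0,"grip":1},{"dx":0,"dy":0,"dz":-0.11,"spin":0,"grip":1},{"dx":0,"dy":0,"dz":-0.14,"spin":0,"grip":1},{"dx":0,"dy":0,"dz":-0.14,"spin":0,"grip":1}]'
python3 - <<'E'
from h import *
D=r.capture("side");print(r.observe()["eef_pos"])
h=cv2.cvtColor(D["frame"],cv2.COLOR_RGB2HSV)
for y in range(138,150): print(y," ".join(f"{h[y,x,2]:3d}" for x in range(192,212)))
E
```

```text
time: 18.72
eef_pos: [0.4352, 0.2683, 0.1874]
ee_rot: [-0.031, -3.141, -0.0]
wrist_force: [1.4, 0.0, -2.1]
finger_gap: 0.0209
grasp_force: 59.5
time: 19.13
eef_pos: [0.4392, 0.2683, 0.15]
ee_rot: [-0.034, -3.141, 0.001]
wrist_force: [5.0, -0.3, -0.5]
finger_gap: 0.0209
grasp_force: 59.7
[0.4393 0.2684 0.1508]
138 233 221 199 175 181 213 238 246 247 247 247 247 247 247 247 247 247 247 247 247
139 245 244 236 213 180 194 230 246 247 247 247 247 247 247 247 247 247 247 247 247
140 247 247 246 240 215 186 204 239 247 247 247 247 247 247 247 247 247 247 247 247
141 247 247 247 246 239 212 186 210 239 246 247 247 247 247 247 247 247 247 247 247
142 247 247 247 247 246 239 210 187 210 237 246 247 247 247 247 247 247 247 247 247
143 247 247 247 247 247 246 239 212 187 202 229 243 246 247 247 247 247 247 247 247
144 247 247 247 247 247 247 246 240 213 184 195 220 237 245 247 247 247 247 247 247
145 247 247 247 247 247 247 247 246 235 196 179 194 220 240 247 247 247 247 247 247
146 247 247 247 247 247 247 247 246 237 215 211 220 233 243 247 247 247 247 247 247
147 247 247 247 247 247 247 246 240 232 232 240 244 246 247 247 247 247 247 247 247
148 247 247 247 247 247 246 241 234 237 244 247 247 247 247 247 247 247 247 247 247
149 245 246 246 246 246 243 236 241 245 247 247 247 247 247 247 247 247 247 247 247
```

```bash

python3 -m pendant '[{"dx":0.034,"dy":0,"dz":0.008,"spin":0,"grip":1},{"dx":0.067,"dy":0,"dz":0.016,"spin":0,"grip":1},{"dx":0.1,"dy":0,"dz":0.023,"spin":0,"grip":1},{"dx":0.132,"dy":0,"dz":0.03,"spin":0,"grip":1},{"dx":0.132,"dy":0,"dz":0.03,"spin":0,"grip":1}]'
python3 -m pendant '[{"dx":0.03,"dy":0,"dz":0.004,"spin":0,"grip":1},{"dx":0.06,"dy":0,"dz":0.008,"spin":0,"grip":1},{"dx":0.06,"dy":0,"dz":0.008,"spin":0,"grip":1}]'
python3 - <<'E'
from h import *
D=r.capture("side");S=r.capture("scene")
for c,n in((D,"D"),(S,"S")):
    h=cv2.cvtColor(c["frame"],cv2.COLOR_RGB2HSV)
    a,b=proj(c,[.5067,.2682,.085]).astype(int); print(a,b)
    for yy in range(b-14,b+4): print(yy," ".join(f"{h[yy,xx,1]:3d}/{h[yy,xx,2]:3d}" for xx in range(a-10,a+8)))
E
```

```text
time: 19.6
eef_pos: [0.472, 0.2684, 0.1592]
ee_rot: [-0.033, -3.14, -0.0]
wrist_force: [-2.7, 0.7, -1.2]
finger_gap: 0.0209
grasp_force: 60.3
time: 19.85
eef_pos: [0.4868, 0.2684, 0.1611]
ee_rot: [-0.033, -3.14, -0.0]
wrist_force: [-3.8, 0.7, -0.7]
finger_gap: 0.0207
grasp_force: 60.8
203 145
131 168/223 181/214 218/198 234/194 192/185 153/175 137/173 147/193 159/223 159/236 161/239 157/240 158/241 156/240 156/238 161/236 164/227 164/193
132 161/228 174/220 180/214 186/207 148/195 104/169  71/159  99/183 138/223 156/236 157/239 156/240 160/241 156/240 155/239 156/237 163/231 166/216
133 160/231 168/227 166/226 161/223 139/213  85/178  38/155  68/173 117/215 147/233 156/239 157/240 158/241 160/240 159/239 158/237 160/235 163/229
134 162/233 160/230 163/228 163/229 144/223 105/202  51/165  46/165 101/202 142/230 149/239 154/240 156/241 159/241 157/241 154/239 156/238 156/236
135 160/235 162/230 163/230 159/232 153/229 123/217  72/181  40/160  83/188 128/225 151/237 150/241 151/242 148/243 149/243 143/242 140/243 134/244
136 160/235 160/231 160/230 157/232 152/233 135/226  91/197  42/16
[... 3829 characters left out ...]
/234 116/235 118/234 117/228 109/202  68/149  38/129  79/171 108/221 113/237 110/241 110/242 109/243 108/243
152 108/230 101/225  97/214 100/204 115/217 119/227 121/225 122/213 106/175  56/131  27/121  69/155 109/210 114/234 112/240 110/242 110/242 108/243
153  63/204  47/201  30/196  39/184  82/178 116/181 123/184 122/184 109/175  82/158  65/149  84/169 113/213 117/234 113/240 110/241 110/242 108/243
154  11/192   6/179   6/171  16/159  55/139 109/133 125/157 125/200 118/223 111/222 109/216 112/219 113/230 114/237 112/240 110/241 111/242 108/243
155   4/184   0/160  11/139  32/120  77/106 123/112 128/152 125/210 117/234 111/238 112/236 114/234 115/236 113/238 113/240 110/241 109/242 109/242
```

```bash

python3 -m pendant '[{"dx":0.03,"dy":0,"dz":0.002,"spin":0,"grip":1},{"dx":0.055,"dy":0,"dz":0.003,"spin":0,"grip":1},{"dx":0.074,"dy":0,"dz":0.003,"spin":0,"grip":1},{"dx":0.074,"dy":0,"dz":0.003,"spin":0,"grip":1}]'
cat > v.py <<'E'
from tip import *
def cols(c,p,rows,half=6):
    h=cv2.cvtColor(c["frame"],cv2.COLOR_RGB2HSV).astype(float);out=[]
    for y in rows:
        x0=int(round(p(y)));xs=np.arange(x0-half,x0+half+1);w=np.clip(100-h[y,xs,1],0,None) if c["shot_kind"]=="D" else np.clip(105-h[y,xs,1],0,None)
        out.append((xs*w).sum()/w.sum())
    return np.array(out)
E
python3 - <<'E'
from h import *
D=r.capture("side");S=r.capture("scene")
def row(c,y,x0,x1):
    h=cv2.cvtColor(c["frame"],cv2.COLOR_RGB2HSV).astype(float); xs=np.arange(x0,x1); w=np.clip(200-h[y,xs,2],0,None) if c is D else np.clip(100-h[y,xs,1],0,None)
    return round((xs*w).sum()/(w.sum()+1e-9),2)
print("S",[(y,row(S,y,302,320)) for y in range(138,151,2)]); print("D",[(y,row(D,y,196,209)) for y in range(132,146,2)]);print(r.observe()["eef_pos"])
E
```

```text
time: 20.28
eef_pos: [0.5054, 0.2683, 0.1619]
ee_rot: [0.033, 3.141, -0.0]
wrist_force: [-3.6, 0.5, -0.2]
finger_gap: 0.021
grasp_force: 61.6
S [(138, np.float64(0.0)), (140, np.float64(311.5)), (142, np.float64(311.37)), (144, np.float64(311.1)), (146, np.float64(310.81)), (148, np.float64(310.65)), (150, np.float64(310.51))]
D [(132, np.float64(201.53)), (134, np.float64(202.04)), (136, np.float64(202.47)), (138, np.float64(203.0)), (140, np.float64(203.0)), (142, np.float64(0.0)), (144, np.float64(203.67))]
[0.5051 0.2683 0.1619]
```

```bash

python3 -m pendant '[{"dx":0.004,"dy":0,"dz":-0.05,"spin":0,"grip":1},{"dx":0.004,"dy":0,"dz":-0.1,"spin":0,"grip":1},{"dx":0.004,"dy":0,"dz":-0.15,"spin":0,"grip":1},{"dx":0.004,"dy":0,"dz":-0.2,"spin":0,"grip":1},{"dx":0.004,"dy":0,"dz":-0.228,"spin":0,"grip":1}]'
python3 -m pendant '[{"dx":0,"dy":0,"dz":0,"spin":0,"grip":1},{"dx":0,"dy":0,"dz":0,"spin":0,"grip":-0.5},{"dx":0,"dy":0,"dz":0,"spin":0,"grip":-0.5},{"dx":0,"dy":0,"dz":0,"spin":0,"grip":-0.5},{"dx":0,"dy":0,"dz":-0.02,"spin":0,"grip":-0.5}]'
python3 -m pendant '[{"dx":0,"dy":0,"dz":-0.03,"spin":0,"grip":-0.5},{"dx":0,"dy":0,"dz":-0.03,"spin":0,"grip":-0.5}]'
python3 - <<'E'
from h import *
D=r.capture("side");S=r.capture("scene")
for c in (D,S):
    p=r.find_in(c,"punch")
    print([(q["point"],round(q["conf"],2)) for q in p[:3]],"seated handle mid/cap pred",proj(c,[.5067,.2682,.115]),proj(c,[.5067,.2682,.149]))
W=r.capture("wrist");np.save("W9.npy",W,allow_pickle=True)
E
```

```text
time: 20.8
eef_pos: [0.5057, 0.2682, 0.1039]
ee_rot: [-0.033, -3.141, 0.001]
wrist_force: [-0.6, 0.1, -0.4]
finger_gap: 0.0209
grasp_force: 61.5
time: 21.22
eef_pos: [0.5068, 0.2687, 0.1015]
ee_rot: [0.033, 3.138, 0.002]
wrist_force: [0.4, 0.1, 0.2]
finger_gap: 0.0636
grasp_force: 0.0
time: 21.38
eef_pos: [0.5052, 0.2681, 0.0911]
ee_rot: [-0.033, -3.14, 0.001]
wrist_force: [-0.7, 0.0, 0.4]
finger_gap: 0.064
grasp_force: 0.0
[([165.7, 150.7], 0.56), ([186.0, 123.5], 0.51)] seated handle mid/cap pred [202.5593 137.5961] [201.2401 128.484 ]
[([310.4, 145.9], 0.76), ([325.0, 134.4], 0.63), ([285.9, 134.9], 0.45)] seated handle mid/cap pred [310.9551 144.2219] [312.0331 134.9052]
```

```bash

for i in 1 2; do python3 -m pendant '[{"dx":0.002,"dy":0,"dz":0,"spin":0,"grip":1},{"dx":0.004,"dy":0,"dz":0,"spin":0,"grip":1},{"dx":0.004,"dy":0,"dz":0,"spin":0,"grip":1},{"dx":0.004,"dy":0,"dz":0,"spin":0,"grip":1}]'; done
python3 -m pendant '[{"dx":0,"dy":0,"dz":0.08,"spin":0,"grip":1},{"dx":0,"dy":0,"dz":0.16,"spin":0,"grip":1},{"dx":0,"dy":0,"dz":0.24,"spin":0,"grip":1},{"dx":0,"dy":0,"dz":0.32,"spin":0,"grip":1},{"dx":0,"dy":0,"dz":0.36,"spin":0.1,"grip":1}]'
python3 -m pendant '[{"dx":0.1,"dy":0.008,"dz":0,"spin":0,"grip":1},{"dx":0.2,"dy":0.008,"dz":0,"spin":0,"grip":1},{"dx":0.22,"dy":0.008,"dz":0,"spin":0,"grip":1},{"dx":0.22,"dy":0.008,"dz":0,"spin":0,"grip":1}]'
```

```text
time: 21.97
eef_pos: [0.507, 0.2684, 0.0928]
ee_rot: [0.033, 3.141, 0.0]
wrist_force: [-0.1, -0.4, -1.4]
finger_gap: 0.021
grasp_force: 58.6
time: 22.3
eef_pos: [0.5077, 0.2684, 0.0928]
ee_rot: [-0.033, -3.141, -0.0]
wrist_force: [-2.9, -0.5, 4.8]
finger_gap: 0.021
grasp_force: 59.2
time: 22.72
eef_pos: [0.5085, 0.2686, 0.1846]
ee_rot: [-0.048, 3.139, 0.001]
wrist_force: [-0.4, -0.5, -2.5]
finger_gap: 0.0214
grasp_force: 58.8
time: 23.05
eef_pos: [0.564, 0.2701, 0.1812]
ee_rot: [0.048, -3.14, 0.001]
wrist_force: [0.5, 0.0, -2.4]
finger_gap: 0.0213
grasp_force: 58.8
```

```bash

python3 -m pendant '[{"dx":0,"dy":0,"dz":-0.06,"spin":0,"grip":1},{"dx":0,"dy":0,"dz":-0.133,"spin":0,"grip":1},{"dx":-0.02,"dy":0,"dz":-0.133,"spin":0,"grip":1},{"dx":-0.05,"dy":0,"dz":-0.133,"spin":0,"grip":1},{"dx":-0.08,"dy":0,"dz":-0.135,"spin":0,"grip":1}]'
python3 -m pendant '[{"dx":-0.03,"dy":0,"dz":-0.004,"spin":0,"grip":1},{"dx":-0.06,"dy":0,"dz":-0.011,"spin":0,"grip":1},{"dx":-0.09,"dy":0,"dz":-0.021,"spin":0,"grip":1},{"dx":-0.12,"dy":0,"dz":-0.032,"spin":0,"grip":1},{"dx":-0.15,"dy":0,"dz":-0.045,"spin":0,"grip":1}]'
python3 -m pendant '[{"dx":-0.012,"dy":0,"dz":-0.006,"spin":0,"grip":1},{"dx":-0.012,"dy":0,"dz":-0.006,"spin":0,"grip":1}]'
python3 - <<'E'
from h import *
D=r.capture("side");S=r.capture("scene");np.save("D10.npy",D,allow_pickle=True);np.save("S10.npy",S,allow_pickle=True)
T=r.observe()["eef_pos"];print(T)
for c,n in((D,"D"),(S,"S")):
    h=cv2.cvtColor(c["frame"],cv2.COLOR_RGB2HSV)
    a,b=proj(c,[.547,.2697,.085]).astype(int); print(n,a,b,"dirs",[[(proj(c,np.array([.547,.2697,.085])+.05*np.array([-np.sin(np.radians(d)),0,np.cos(np.radians(d))]))-proj(c,[.547,.2697,.085])).round(1)] for d in(20,25,30,35,40)])
    for yy in range(b-18,b+8): print(yy," ".join(f"{h[yy,xx,1]:3d}/{h[yy,xx,2]:3d}" for xx in range(a-(16 if n=="D" else 10),a+8)))
E
```

```text
time: 23.47
eef_pos: [0.5428, 0.2704, 0.1497]
ee_rot: [-0.049, 3.139, -0.0]
wrist_force: [4.2, -0.7, -3.6]
finger_gap: 0.0215
grasp_force: 58.7
time: 23.88
eef_pos: [0.505, 0.2706, 0.1384]
ee_rot: [-0.049, 3.139, 0.001]
wrist_force: [4.2, 0.8, 3.6]
finger_gap: 0.0216
grasp_force: 60.1
time: 24.05
eef_pos: [0.5012, 0.2706, 0.136]
ee_rot: [0.05, -3.141, -0.0]
wrist_force: [1.8, 0.2, 2.2]
finger_gap: 0.021
grasp_force: 60.2
[0.5017 0.2705 0.1359]
D 216 142 dirs [[array([ -6.9, -11.3])], [array([ -8.2, -10.7])], [array([-9.4, -9.9])], [array([-10.5,  -9.1])], [array([-11.5,  -8.2])]]
124  19/ 67  16/ 94  65/137 147/168 241/183 242/193 243/204 243/217 195/229 169/234 163/231 162/226 167/221 166/215 165/209 168/205 166/204 168/200 165/199 165/201 167/198 168/199 172/199 169/199
125  28/ 64  12/ 86  59/133 138/164 234/181 241/188 242/198 243/214 225/227 192/225 174/220 169/214 168/210 166/204 164/202 165/199 164/200 164/201 164/200 169/198 165/202 169/198 167/199 166/201
126  21/ 60   6/ 84  68/128 142/160 231/180 241/185 242/193 243/208 243/217 243/216 190/203 172/197 164/199 165/201 167/2
[... 7871 characters left out ...]
/220 123/212 123/187 123/162 119/139 102/125  54/117   9/118   8/130  32/128  84/121 117/120 118/123 134/135
161 126/204 121/223 120/227 125/215 124/183 121/158 120/138 116/127 120/123 110/121  72/117  22/118   8/126  28/128  73/122 113/120 119/124 137/138
162 128/181 125/200 123/189 122/161 118/136 118/123 117/120 116/121 117/122 111/122  79/116  31/115   8/124  22/128  68/124 105/121 123/126 138/146
163 125/129 124/144 120/138 120/123 118/119 119/118 117/118 119/120 121/122 117/122  88/119  35/117   6/121  16/129  54/127 102/122 124/130 148/152
164 135/ 98 124/113 120/121 120/117 118/117 115/118 118/119 116/121 117/122 117/122 102/120  54/117  19/120  18/127  52/128  98/122 127/130 151/159
```

```bash

python3 -m pendant '[{"dx":-0.02,"dy":0,"dz":-0.005,"spin":0,"grip":1},{"dx":-0.04,"dy":0,"dz":-0.011,"spin":0,"grip":1},{"dx":-0.055,"dy":0,"dz":-0.016,"spin":0,"grip":1},{"dx":-0.055,"dy":0,"dz":-0.016,"spin":0,"grip":1},{"dx":-0.055,"dy":0,"dz":-0.016,"spin":0,"grip":1}]'
python3 - <<'E'
from h import *
D=r.capture("side");S=r.capture("scene")
print(r.observe()["eef_pos"])
P0=np.array([.547,.2697,.085])
sl=lambda c,d:(lambda v:v[0]/v[1])(proj(c,P0+.05*np.array([-np.sin(np.radians(d)),0,np.cos(np.radians(d))]))-proj(c,P0))
def mins(c,y,x0,x1):
    h=cv2.cvtColor(c["frame"],cv2.COLOR_RGB2HSV)[y,x0:x1].astype(float); w=np.clip(85-h[:,1],0,None)*(h[:,2]<215); xs=np.arange(x0,x1)
    return (w*xs).sum()/(w.sum()+1e-9)
for c,n,rows,c0,k in((D,"D",range(134,145),216,1.05),(S,"S",range(146,164),319,.3)):
    b=proj(c,P0)
    m=[mins(c,y,int(b[0]+k*(y-b[1]))-5,int(b[0]+k*(y-b[1]))+6) for y in rows]
    print(n,np.round(m,1),np.polyfit(list(rows),m,1)[0],[(d,round(sl(c,d),3)) for d in(25,30,33,35,37,40)])
E
```

```text
time: 24.57
eef_pos: [0.4885, 0.2704, 0.132]
ee_rot: [0.049, -3.141, 0.0]
wrist_force: [1.7, -0.4, 2.8]
finger_gap: 0.0212
grasp_force: 60.1
[0.4886 0.2704 0.132 ]
D [208.8 209.9 211.  212.  213.  214.1 215.1 216.2 217.  218.  219.2] 1.0289768228186142 [(25, np.float64(0.765)), (30, np.float64(0.941)), (33, np.float64(1.06)), (35, np.float64(1.146)), (37, np.float64(1.239)), (40, np.float64(1.394))]
S [316.5 316.9 317.2 317.5 317.8 318.1 318.5 318.7 319.1 319.4 319.6 320.
 320.4 320.6 321.  321.3 321.5 321.7] 0.3099568099226283 [(25, np.float64(0.199)), (30, np.float64(0.259)), (33, np.float64(0.295)), (35, np.float64(0.319)), (37, np.float64(0.344)), (40, np.float64(0.38))]
```

```bash

python3 -m pendant '[{"dx":-0.014,"dy":0,"dz":-0.007,"spin":0,"grip":1},{"dx":-0.014,"dy":0,"dz":-0.007,"spin":0,"grip":1},{"dx":-0.014,"dy":0,"dz":0.1,"spin":0,"grip":1},{"dx":-0.014,"dy":0,"dz":0.24,"spin":0,"grip":1},{"dx":-0.014,"dy":0,"dz":0.4,"spin":0,"grip":1}]'|head -4
python3 -m pendant '[{"dx":0,"dy":-0.1,"dz":0.16,"spin":0.08,"grip":1},{"dx":0.01,"dy":-0.24,"dz":0.16,"spin":0.16,"grip":1},{"dx":0.02,"dy":-0.38,"dz":0.16,"spin":0.273,"grip":1},{"dx":0.03,"dy":-0.52,"dz":0.16,"spin":0.273,"grip":1},{"dx":0.035,"dy":-0.66,"dz":0.16,"spin":0.273,"grip":1}]'|head -2
python3 -m pendant '[{"dx":0,"dy":-0.14,"dz":0,"spin":0,"grip":1},{"dx":0,"dy":-0.28,"dz":0,"spin":0,"grip":1},{"dx":0,"dy":-0.339,"dz":0,"spin":0,"grip":1},{"dx":0,"dy":-0.339,"dz":-0.07,"spin":0,"grip":1},{"dx":0,"dy":-0.339,"dz":-0.13,"spin":0,"grip":1}]'|head -2
python3 -m pendant '[{"dx":0,"dy":0,"dz":0,"spin":0,"grip":1},{"dx":0,"dy":0,"dz":0,"spin":0,"grip":1},{"dx":0,"dy":0,"dz":0,"spin":0,"grip":1}]'
cat > m.py <<'E'
from tip import *
def measure(tag,s=None):
    D=r.capture("side");S=r.capture("scene");np.save("D%s.npy"%tag,D,allow_pickle=True);np.save("S%s.npy"%tag,S,allow_pickle=True)
    T=r.observe()["eef_pos"];tip=T+.0734*xh-.0599*zh;a=-np.sin(np.radians(34))*xh+np.cos(np.radians(34))*zh
    out=[]
    for c in(D,S):
        p0,p1=proj(c,tip),proj(c,tip+.06*a);u=(p1-p0)/np.linalg.norm(p1-p0);n=np.array([-u[1],u[0]]);L=np.linalg.norm(p1-p0)
        sat=cv2.cvtColor(c["frame"],cv2.COLOR_RGB2HSV).astype(np.float32)
        ts=np.arange(-8,L,.25);ws=np.arange(-4,4.01,.25)
        g=p0+ts[:,None,None]*u+ws[None,:,None]*n
        v=cv2.remap(sat[...,1],g[...,0].astype(np.float32),g[...,1].astype(np.float32),cv2.INTER_LINEAR)
        w=np.clip(90-v,0,None);pk=v.min(1);e=np.nonzero(pk<85)[0]
        t=ts[(pk<85)&(np.arange(len(ts))>=0)][0] # lower end where shank starts
        # tip: first t from below with run of low sat
        run=[i for i in range(len(ts)-8) if (pk[i:i+8]<85).all()];i0=run[0]
        use=(ts>ts[i0]+1.5)&(ts<ts[i0]+min(L*.75,16));mid=(w*ws).sum(1)/(w.sum(1)+1e-9)
        pts=[p0+ts[i]*u+mid[i]*n for i in np.nonzero(use)[0][::6]]
        out.append((pts,p0+ts[i0]*u+mid[i0+4]*n));print("tip px",out[-1][1],"t0",ts[i0],"mid",mid[use].min().round(2),mid[use].max().round(2))
    rd,q=blob(D,(0,190,110),(6,255,255),(236,168,250,180));b=np.array([243.53,174.36])-rd if q>8 else np.array([.78,.55]);print("red",rd,q)
    for bb in(b,(0,0)):
        t,th,f=fit(D,S,out[0][0],out[0][1],out[1][0],out[1][1],bb);v=t-T
        print("tip",t,"tilt",th,"rms",np.sqrt((f**2).mean()),"rel TCP",v@xh,v@np.cross(zh,xh),v[2])
        M=np.array([.5831,.0365,.15]);na=-np.sin(np.radians(35))*xh+np.cos(np.radians(35))*zh;rx=np.cross(np.cross(zh,xh),na);d=t-M
        print("  tip in rail frame x,y,z",d@rx,d@np.cross(zh,xh),d@na)
E
python3 -c "
from m import *
print(r.observe()['eef_pos']);measure('11')"
```

```text
time: 25.08
eef_pos: [0.4829, 0.2699, 0.2311]
ee_rot: [0.049, -3.135, 0.003]
wrist_force: [1.7, 0.4, -0.9]
time: 25.5
eef_pos: [0.4926, 0.1042, 0.2714]
time: 25.92
eef_pos: [0.493, 0.0196, 0.2386]
time: 26.17
eef_pos: [0.4936, 0.021, 0.2399]
ee_rot: [0.274, -3.129, -0.001]
wrist_force: [0.3, -0.8, -1.9]
finger_gap: 0.0214
grasp_force: 59.6
[0.4936 0.021  0.2399]
tip px [237.0648 166.9356] t0 -0.75 mid 0.39 1.0
tip px [260.571  168.5833] t0 -5.75 mid -4.0 0.33
red [242.9444 173.8889] 18
tip [0.571  0.0334 0.1746] tilt 32.07076035516024 rms 0.4934046035438208 rel TCP 0.07806704551763032 -0.001152930787623304 -0.06567683136331942
  tip in rail frame x,y,z 0.003943463622986284 -0.0009140060170908074 0.027280343469384006
tip [0.5699 0.0335 0.1759] tilt 31.968027924601646 rms 0.5308771202548824 rel TCP 0.07700665459982543 -0.0008834912548603752 -0.06442264356678928
  tip in rail frame x,y,z 0.0037942148017696634 -0.0006445664843278779 0.02891592921060751
```

```bash
sed -i 's/def measure(tag,s=None):/def measure(tag,lo=-2.5,load=False,T=None):/; s/^    D=r.capture("side");S=r.capture("scene");np.save.*$/    if not load:\n        D=r.capture("side");S=r.capture("scene");np.save("D%s.npy"%tag,D,allow_pickle=True);np.save("S%s.npy"%tag,S,allow_pickle=True)\n    else: D=np.load("D%s.npy"%tag,allow_pickle=True).item();S=np.load("S%s.npy"%tag,allow_pickle=True).item()/; s/T=r.observe/T=T if T is not None else r.observe/; s/np.arange(-8,L,.25)/np.arange(lo,L,.25)/; s/np.arange(-4,4.01,.25)/np.arange(-3,3.01,.25)/' m.py
python3 -c "
from m import *
measure('11',load=True)
S=np.load('S11.npy',allow_pickle=True).item();h=cv2.cvtColor(S['frame'],cv2.COLOR_RGB2HSV)
print('cols 250..268')
for y in range(140,174): print(y,' '.join(f'{h[y,x,1]:3d}' for x in range(248,270)))"
```

```text
tip px [237.0648 166.9356] t0 -0.75 mid 0.33 0.68
tip px [261.8766 162.0126] t0 -0.25 mid 0.03 0.23
red [242.9444 173.8889] 18
tip [0.5693 0.0333 0.1789] tilt 33.95965053879423 rms 0.10454946927393942 rel TCP 0.07630480171829628 -0.001026048652542177 -0.061409044016267095
  tip in rail frame x,y,z 0.004947820269852566 -0.0007871238820096805 0.031787091717716355
tip [0.5682 0.0333 0.1802] tilt 33.96436000193114 rms 0.05864900949095695 rel TCP 0.0752866798628324 -0.0008353772675499006 -0.060059139328718286
  tip in rail frame x,y,z 0.004888097190711848 -0.0005964524970174033 0.03347683960774534
cols 250..268
140 170 154 103  28  14  51 110 153 170 170 169 169 169 169 169 171 170 172 170 172 171 172
141 168 162 130  65  16  26  74 131 163 169 170 171 169 170 171 169 169 171 168 170 170 170
142 170 168 154 100  27  14  52 112 157 170 169 170 168 170 169 170 170 170 169 170 168 171
143 172 172 162 126  55   7  29  86 143 167 169 172 168 170 169 167 169 170 170 169 171 171
144 170 171 167 144  83  20  15  58 114 156 169 170 167 166 169 168 169 170 170 170 169 172
145 170 171 170 158 122  5
[... 1941 characters left out ...]
 168 163 151 138 128 139 159 167 168 169 170 169 170 168
167 170 168 170 169 167 169 161 149 133 107  83  66  63  88 137 165 167 170 169 168 169 170
168 167 167 165 159 148 130 105  83  67  42  24  24  36  77 138 165 166 167 168 170 172 172
169 152 140 117  99  86  71  45  29  33  38  48  63  90 126 155 168 169 169 171 170 174 166
170  96  81  56  37  34  41  43  54  84 115 133 145 155 163 168 167 170 169 170 170 164 169
171  38  35  40  46  64  96 120 132 149 160 164 163 169 170 171 170 171 171 172 173 172 168
172  46  64  98 127 142 152 162 162 164 165 164 171 171 173 171 169 172 170 172 174 166 173
173 128 141 154 165 165 165 167 169 169 170 170 170 171 172 173 176 165 170 164 167 166 175
```

```bash

python3 -m pendant '[{"dx":-0.0163,"dy":0,"dz":-0.0112,"spin":0,"grip":1},{"dx":0.004,"dy":0.003,"dz":-0.04,"spin":0,"grip":1},{"dx":0.024,"dy":0.007,"dz":-0.07,"spin":0,"grip":1},{"dx":0.0438,"dy":0.0106,"dz":-0.0984,"spin":0,"grip":1},{"dx":0.0438,"dy":0.0106,"dz":-0.0984,"spin":0,"grip":1}]'
python3 -m pendant '[{"dx":0,"dy":0,"dz":0,"spin":0,"grip":1},{"dx":0,"dy":0,"dz":0,"spin":0,"grip":1},{"dx":0,"dy":0,"dz":0,"spin":0,"grip":1}]'
python3 -c "
from m import *
print(r.observe()['eef_pos']);measure('12')
h=cv2.cvtColor(np.load('D12.npy',allow_pickle=True).item()['frame'],cv2.COLOR_RGB2HSV)
for y in range(163,180): print(y,' '.join(f'{h[y,x,1]:3d}/{h[y,x,0]:3d}' for x in range(232,250)))"
```

```text
time: 26.68
eef_pos: [0.505, 0.0235, 0.2129]
ee_rot: [0.273, -3.127, -0.001]
wrist_force: [-0.0, -0.5, -1.7]
finger_gap: 0.0215
grasp_force: 59.6
time: 26.93
eef_pos: [0.5048, 0.0233, 0.2151]
ee_rot: [-0.273, 3.13, -0.0]
wrist_force: [0.0, 0.1, -1.5]
finger_gap: 0.0211
grasp_force: 59.6
[0.5048 0.0233 0.2151]
tip px [241.2441 172.4434] t0 -0.25 mid 0.43 0.79
tip px [265.1446 171.7489] t0 -0.75 mid -0.79 0.22
red [243.3 174.4] 10
tip [0.5797 0.0345 0.1573] tilt 35.12006239397456 rms 0.12086409993226611 rel TCP 0.07572618295558031 -0.00197328323232668 -0.057890080603832106
  tip in rail frame x,y,z 0.0012009837649855288 -0.0014203955756804624 0.008120529935576553
tip [0.5792 0.0348 0.157 ] tilt 35.09678018135068 rms 0.12295751067364317 rel TCP 0.07526775277284194 -0.0015586137223109777 -0.05822711040436232
  tip in rail frame x,y,z 0.0006321473916993948 -0.0010057260656647592 0.008107396036016748
163  53/  7  92/  7 122/  8 141/  8 167/  9 177/ 10 168/ 10 172/  9 172/  9 172/  9 166/  9 170/  9 174/ 10 171/ 10 173/  9 166/  9 176/ 10 168/  9
164  22/  7  43/  7  71/  7 110/  8 143/  8 
[... 1623 characters left out ...]
/  9 174/ 10 175/  9 160/ 10 155/  7 179/  3 206/  3 205/  3 207/  6 187/  8 176/  9 172/  9 167/  9 165/ 10
176 174/  9 167/  9 169/  9 173/  9 167/  9 170/ 10 180/  9 169/  9 167/ 10 176/  6 193/  4 196/  5 181/  7 179/  9 173/ 10 167/  8 174/  9 165/  9
177 164/  9 165/  9 169/  9 166/  9 164/  9 164/  8 171/  9 167/  9 164/  9 168/  8 169/  6 174/  7 173/  9 168/  9 168/  9 172/ 10 177/ 10 166/  9
178 167/  9 171/ 10 169/  9 169/  9 161/  9 167/ 10 167/  9 174/ 10 172/ 10 165/  9 175/  9 164/  8 174/  9 166/ 10 169/ 10 167/  9 163/  8 167/  9
179 172/  9 170/  9 170/  9 170/ 10 173/ 10 163/  8 169/  9 163/  8 163/  9 162/  8 170/ 10 161/ 10 170/  9 171/ 10 170/  9 170/  9 168/ 10 172/ 10
```

```bash

python3 -m pendant '[{"dx":0.005,"dy":0.002,"dz":-0.0066,"spin":0,"grip":1},{"dx":0.009,"dy":0.003,"dz":-0.0131,"spin":0,"grip":1},{"dx":0.0136,"dy":0.0035,"dz":-0.02,"spin":0,"grip":1},{"dx":0.018,"dy":0.0044,"dz":-0.0262,"spin":0,"grip":1},{"dx":0.018,"dy":0.0044,"dz":-0.0262,"spin":0,"grip":1}]'
python3 -m pendant '[{"dx":0.0023,"dy":0.0004,"dz":-0.0033,"spin":0,"grip":1},{"dx":0.0046,"dy":0.0008,"dz":-0.0066,"spin":0,"grip":1},{"dx":0.0068,"dy":0.0012,"dz":-0.01,"spin":0,"grip":1},{"dx":0.009,"dy":0.0016,"dz":-0.0131,"spin":0,"grip":1},{"dx":0.009,"dy":0.0016,"dz":-0.0131,"spin":0,"grip":1}]'
python3 -m pendant '[{"dx":0.0023,"dy":0.0004,"dz":-0.0033,"spin":0,"grip":1},{"dx":0.0046,"dy":0.0008,"dz":-0.0066,"spin":0,"grip":1},{"dx":0.0068,"dy":0.0012,"dz":-0.01,"spin":0,"grip":1},{"dx":0.009,"dy":0.0016,"dz":-0.0131,"spin":0,"grip":1},{"dx":0.009,"dy":0.0016,"dz":-0.0131,"spin":0,"grip":1}]'
```

```text
time: 27.45
eef_pos: [0.5093, 0.0244, 0.2079]
ee_rot: [0.273, -3.129, -0.0]
wrist_force: [-0.4, -0.3, -1.6]
finger_gap: 0.0211
grasp_force: 59.6
time: 27.87
eef_pos: [0.5113, 0.0247, 0.2053]
ee_rot: [0.273, -3.13, 0.0]
wrist_force: [-2.9, -0.5, 2.7]
finger_gap: 0.0211
grasp_force: 60.3
time: 28.28
eef_pos: [0.5136, 0.0252, 0.2019]
ee_rot: [0.273, -3.13, 0.0]
wrist_force: [-2.7, -0.5, 3.2]
finger_gap: 0.0214
grasp_force: 60.3
```

```bash
python3 - <<'E'
from h import *
D=r.capture("side");h=cv2.cvtColor(D["frame"],cv2.COLOR_RGB2HSV)
np.save("D13.npy",D,allow_pickle=True)
for y in range(160,180): print(y,' '.join(f'{h[y,x,1]:3d}/{h[y,x,0]:3d}' for x in range(228,249)))
S=r.capture("scene");h=cv2.cvtColor(S["frame"],cv2.COLOR_RGB2HSV)
np.save("S13.npy",S,allow_pickle=True)
print("S")
for y in range(150,180): print(y,' '.join(f'{h[y,x,1]:3d}/{h[y,x,2]:3d}' for x in range(254,272)))
E
```

```text
160 242/ 26 242/ 26 242/ 25 239/ 23 190/ 16 169/ 10 166/  9 167/  9 165/  9 173/  9 162/  8 168/  9 169/ 10 162/  9 176/ 10 172/ 10 170/ 10 174/  9 165/  9 166/  9 168/  9
161 241/ 26 241/ 26 210/ 24 180/ 21 164/ 15 171/ 10 168/ 10 174/ 10 166/  9 172/  9 175/ 10 170/  9 172/ 10 175/ 10 172/ 10 164/  8 164/  8 172/  9 171/ 10 178/ 10 168/ 10
162 241/ 26 192/ 25 132/ 23 102/ 18 116/ 12 139/  9 163/ 10 167/ 10 173/ 10 171/  9 174/ 10 167/  9 163/  8 169/  9 169/ 10 166/  9 173/ 10 167/  9 169/  9 171/  9 173/ 10
163 208/ 25 127/ 24  74/ 23  52/ 16  60/  9  89/  7 126/  7 151/  8 161/  8 170/  9 172/  9 174/ 10 167/  9 167/  9 172/  9 169/  9 168/  9 171/ 10 161/  9 169/ 10 175/ 10
164 168/ 23  84/ 21  30/ 23  17/ 15  24/  9  45/  7  73/  6 114/  7 145/  9 161/  8 164/  9 164/  8 173/  9 171/  9 170/ 10 175/ 10 182/ 10 171/  9 165/  9 178/ 11 169/ 10
165 149/ 19  74/ 15  25/  9   7/  0   9/ 12  12/  0  34/  6  65/  8 101/  7 141/  9 157/  8 165/  8 169/  9 172/ 10 167/  9 170/  9 177/  9 164/  8 169/  9 178/ 10 163/  8
166 160/ 14 111/  9  66/  8  29/  8   9/  6   5/ 10  10/  0  30/  7 
[... 6081 characters left out ...]
/149 173/125 169/107 168/ 97 172/ 89 146/ 84 100/ 89  81/101  90/105 120/102 151/ 98 167/ 96 168/ 94 172/ 89
176 170/192 170/174 171/149 172/126 167/107 170/ 93 167/ 87 173/ 90 165/ 94 172/ 92 155/ 94 151/ 98 160/ 97 160/ 97 170/ 96 166/ 92 168/ 88 166/ 86
177 172/165 169/137 168/111 169/ 95 167/ 87 167/ 87 173/ 90 171/ 94 174/ 95 171/ 97 167/ 98 168/ 97 171/ 97 162/ 93 166/ 89 165/ 88 165/ 85 160/ 83
178 169/119 163/100 165/ 94 170/ 93 164/ 92 168/ 94 171/ 97 167/ 98 172/ 98 176/ 97 171/ 97 169/ 95 169/ 92 162/ 88 165/ 85 162/ 85 164/ 84 162/ 85
179 168/ 94 164/ 92 171/ 91 171/ 91 172/ 95 160/ 97 174/ 98 174/ 97 168/ 97 167/ 96 164/ 95 161/ 90 161/ 87 162/ 85 160/ 83 166/ 83 164/ 84 167/ 84
```

```bash

for i in 1 2; do python3 -m pendant '[{"dx":0.0045,"dy":0.0008,"dz":-0.0066,"spin":0,"grip":1},{"dx":0.009,"dy":0.0016,"dz":-0.0131,"spin":0,"grip":1},{"dx":0.0136,"dy":0.0024,"dz":-0.0197,"spin":0,"grip":1},{"dx":0.0181,"dy":0.0032,"dz":-0.0262,"spin":0,"grip":1},{"dx":0.0226,"dy":0.004,"dz":-0.0328,"spin":0,"grip":1}]'|grep -v rot; done
```

```text
time: 28.8
eef_pos: [0.5193, 0.0261, 0.1938]
wrist_force: [-5.9, -1.3, 6.4]
finger_gap: 0.0211
grasp_force: 60.3
time: 29.22
eef_pos: [0.5249, 0.0271, 0.1856]
wrist_force: [-5.1, -1.6, 6.0]
finger_gap: 0.0211
grasp_force: 60.3
```

```bash

python3 -m pendant '[{"dx":0.0045,"dy":0.0008,"dz":-0.0066,"spin":0,"grip":1},{"dx":0.009,"dy":0.0016,"dz":-0.0131,"spin":0,"grip":1},{"dx":0.0136,"dy":0.0024,"dz":-0.0197,"spin":0,"grip":1},{"dx":0.0181,"dy":0.0032,"dz":-0.0262,"spin":0,"grip":1},{"dx":0.0181,"dy":0.0032,"dz":-0.0262,"spin":0,"grip":1}]'|grep -v rot
for i in 1 2; do python3 -m pendant '[{"dx":0.0023,"dy":0.0004,"dz":-0.0033,"spin":0,"grip":1},{"dx":0.0045,"dy":0.0008,"dz":-0.0066,"spin":0,"grip":1},{"dx":0.0045,"dy":0.0008,"dz":-0.0066,"spin":0,"grip":1}]'|grep -v rot; done
```

```text
time: 29.63
eef_pos: [0.5299, 0.028, 0.1784]
wrist_force: [0.1, -0.6, -1.1]
finger_gap: 0.0213
grasp_force: 59.6
time: 29.88
eef_pos: [0.5309, 0.0282, 0.1769]
wrist_force: [0.3, -0.2, -1.8]
finger_gap: 0.0212
grasp_force: 59.6
time: 30.13
eef_pos: [0.5319, 0.0284, 0.1754]
wrist_force: [0.5, -0.4, -1.5]
finger_gap: 0.021
grasp_force: 59.6
```

```bash

python3 -m pendant '[{"dx":-0.0226,"dy":-0.004,"dz":0.0328,"spin":0,"grip":1},{"dx":-0.0497,"dy":-0.0088,"dz":0.072,"spin":0,"grip":1},{"dx":-0.079,"dy":-0.014,"dz":0.1148,"spin":0,"grip":1},{"dx":-0.108,"dy":-0.019,"dz":0.157,"spin":0,"grip":1},{"dx":-0.136,"dy":-0.024,"dz":0.197,"spin":0,"grip":1}]'|grep -v rot
python3 -m pendant '[{"dx":0,"dy":0,"dz":0.1,"spin":0,"grip":1},{"dx":0,"dy":0,"dz":0.2,"spin":0,"grip":1},{"dx":-0.03,"dy":0.1,"dz":0.2,"spin":-0.1,"grip":1},{"dx":-0.06,"dy":0.22,"dz":0.2,"spin":-0.2,"grip":1},{"dx":-0.09,"dy":0.36,"dz":0.2,"spin":-0.273,"grip":1}]'
python3 - <<'E'
from h import *
O=np.array([.5864,.0170,0]);a=np.radians(10);x=np.array([np.cos(a),np.sin(a),0]);y=np.array([-x[1],x[0],0])
for n in("side","scene"):
    c=r.capture(n);save(c,"z_%s.png"%n);h=cv2.cvtColor(c["frame"],cv2.COLOR_RGB2HSV)
    m=cv2.inRange(h,(0,200,90),(5,255,255))|cv2.inRange(h,(174,200,90),(180,255,255));k,l,st,ce=cv2.connectedComponentsWithStats(m)
    print(n,[(st[i,4],ce[i].round(1)) for i in range(1,k) if st[i,4]>3],"pan corners",[proj(c,O+x*(.043+i*.059)+y*(.015+j*.056)+[0,0,.028]).round(0) for i,j in((-1,-1),(1,-1),(1,1),(-1,1))])
    print([(q["point"],round(q["conf"],2)) for q in r.find_in(c,"red_pin")])
    for i in range(1,k):
        if st[i,4]>3:
            p=onz(c,ce[i],.010)-O; print("  at z10 jig frame",p@x,p@y)
E
```

```text
time: 30.55
eef_pos: [0.497, 0.0223, 0.2267]
wrist_force: [-0.2, 0.8, -1.0]
finger_gap: 0.021
grasp_force: 59.5
time: 30.97
eef_pos: [0.4748, 0.1123, 0.2764]
ee_rot: [-0.041, 3.139, -0.0]
wrist_force: [0.6, 0.1, -1.3]
finger_gap: 0.0215
grasp_force: 59.6
side [] pan corners [array([248., 222.]), array([287., 209.]), array([269., 184.]), array([233., 196.])]
[([265.5, 202.8], 0.45)]
scene [(np.int32(6), array([280.7, 221.8]))] pan corners [array([246., 215.]), array([277., 237.]), array([304., 216.]), array([273., 196.])]
[]
  at z10 jig frame 0.059607545014257614 0.020605049415929996
```

```bash
python3 - <<'E'
from h import *
W=np.load("W4.npy",allow_pickle=True).item()
D=r.capture("side");S=r.capture("scene")
f=lambda c,w:blob(c,(0,0,0),(180,255,45),w)
bd=f(D,(150,130,185,165));bs=f(S,(272,118,300,150));bw=f(W,(250,45,290,85))
print(bd,bs,bw)
X=tri([(D,bd[0]),(S,bs[0])]);print("black handle centre",X,"by wrist z.13",wz(W,bw[0],.13),wz(W,bw[0],.15))
E
```

```text
Traceback (most recent call last):
  File "h.py", line 26, in blob
    m=cv2.inRange(h,lo,hi); k,l,st,ce=cv2.connectedComponentsWithStats(m); i=1+np.argmax(st[1:,4]); return ce[i]+[x0,y0],st[i,4]
                                                                               ~~~~~~~~~^^^^^^^^^^
ValueError: attempt to get argmax of an empty sequence
```

```bash
python3 - <<'E'
from h import *
D=np.load("D6.npy",allow_pickle=True).item();S=np.load("S6.npy",allow_pickle=True).item();W=np.load("W4.npy",allow_pickle=True).item()
print(tri([(D,np.array((260,230))/1.5625),(S,np.array((448,205))/1.5625)]))
print(wz(W,np.array((422,103))/1.5625,.14),wz(W,np.array((422,103))/1.5625,.12))
print("d5 black still?",[ (q["point"],q["conf"]) for q in r.find_in(r.capture("side"),"punch")],r.observe()["q"])
E
```

```text
[0.3943 0.2608 0.1083]
[0.3957 0.2607 0.14  ] [0.3938 0.2612 0.12  ]
d5 black still? [([166.3, 151.1], 0.74), ([323.6, 354.0], 0.74), ([202.7, 121.1], 0.7)] [ 0.0584  0.1406  0.0333  1.4633 -0.0002  0.0281]
```

```bash

python3 -m pendant '[{"dx":-0.04,"dy":0.14,"dz":0,"spin":0,"grip":1},{"dx":-0.08,"dy":0.28,"dz":0,"spin":0,"grip":1},{"dx":-0.12,"dy":0.42,"dz":0,"spin":0,"grip":1},{"dx":-0.176,"dy":0.56,"dz":0,"spin":0,"grip":1},{"dx":-0.176,"dy":0.616,"dz":-0.1,"spin":0,"grip":1}]'|grep -v rot
python3 -m pendant '[{"dx":0,"dy":0,"dz":-0.146,"spin":0,"grip":1},{"dx":0,"dy":0,"dz":-0.24,"spin":0,"grip":1},{"dx":0,"dy":0,"dz":-0.3,"spin":0,"grip":1},{"dx":0,"dy":0,"dz":-0.3,"spin":0,"grip":1},{"dx":0,"dy":0,"dz":-0.3,"spin":0,"grip":1}]'
python3 - <<'E'
from m import *
T=r.observe()["eef_pos"];a=np.radians(1.6);e=np.array([np.cos(a),np.sin(a),0]);print(T)
D=r.capture("side");S=r.capture("scene");np.save("D14.npy",D,allow_pickle=True);np.save("S14.npy",S,allow_pickle=True)
tip=T+.0758*e-.0597*zh;print("tip kin",tip)
for c in(D,S):
    h=cv2.cvtColor(c["frame"],cv2.COLOR_RGB2HSV);p=proj(c,tip);q=proj(c,[.5067,.2682,.085]);print("tip",p,"hole",q);x,y=q.astype(int)
    for yy in range(y-14,y+5): print(yy,' '.join(f'{h[yy,xx,1]:3d}/{h[yy,xx,2]:3d}' for xx in range(x-12,x+7)))
E
```

```text
time: 31.78
eef_pos: [0.4313, 0.2693, 0.2534]
wrist_force: [0.1, -0.2, -1.0]
finger_gap: 0.0212
grasp_force: 59.9
time: 32.2
eef_pos: [0.4315, 0.2657, 0.1748]
ee_rot: [0.048, -3.14, 0.001]
wrist_force: [0.5, -0.1, -1.3]
finger_gap: 0.0213
grasp_force: 59.8
[0.4315 0.2657 0.1748]
tip kin [0.5073 0.2678 0.1151]
tip [202.7583 137.6287] hole [203.6789 145.3294]
131  49/145  93/181  77/180  45/170  39/172  61/193  93/217 119/230 147/235 154/237 161/237 161/238 156/240 157/240 157/240 156/240 157/237 157/235 162/227
132  99/181 135/211 127/207  89/186  50/168  39/171  58/192  89/216 119/228 140/235 153/237 154/239 155/240 158/240 159/241 158/239 156/238 154/237 159/231
133 137/218 152/227 150/225 131/211  94/187  54/171  35/168  52/188  77/213 104/227 130/234 147/238 155/239 159/240 159/240 158/241 161/238 156/237 161/234
134 151/232 155/235 160/231 153/223 134/213 100/196  64/175  38/174  41/188  71/209  99/224 127/233 148/237 155/239 158/241 157/241 156/240 156/237 156/237
135 151/235 159/236 159/234 157/229 156/223 139/217 109/199  75/184  42/177  39/182  68/203  98/223 128/234 144/239 
[... 4536 characters left out ...]
/219 123/195 121/164 120/151 124/171 123/213 117/234 112/241 110/242 109/242
153  67/176  64/192  59/202  49/205  39/209  53/204  89/191 117/185 122/190 124/202 125/198 122/174 122/157 121/171 123/213 117/234 112/240 110/241 110/242
154  12/194   9/196   9/191   7/180   7/172  20/163  57/142 113/142 124/166 124/198 123/220 121/223 123/217 122/219 119/230 114/237 112/240 110/241 110/242
155   2/207   4/203   3/183   2/161   9/140  32/121  84/112 127/142 128/196 122/223 116/234 115/238 115/236 115/235 117/236 113/238 112/240 111/241 110/242
156   3/188   3/177   3/153  10/124  39/ 99  90/ 88 136/ 90 135/128 130/194 121/227 114/237 112/240 112/240 114/237 114/237 113/238 113/240 111/241 111/242
```

```bash

python3 -m pendant '[{"dx":0,"dy":0,"dz":-0.05,"spin":0,"grip":1},{"dx":0,"dy":0,"dz":-0.09,"spin":0,"grip":1},{"dx":0,"dy":0,"dz":-0.115,"spin":0,"grip":1},{"dx":0,"dy":0,"dz":-0.134,"spin":0,"grip":1},{"dx":0,"dy":0,"dz":-0.134,"spin":0,"grip":1}]'
python3 -m pendant '[{"dx":0.012,"dy":0,"dz":0,"spin":0,"grip":1},{"dx":0.024,"dy":0,"dz":0.004,"spin":0,"grip":1},{"dx":0.036,"dy":0,"dz":0.01,"spin":0,"grip":1},{"dx":0.048,"dy":0,"dz":0.016,"spin":0,"grip":1},{"dx":0.048,"dy":0,"dz":0.016,"spin":0,"grip":1}]'
python3 - <<'E'
from h import *
print(r.observe()["eef_pos"])
c=r.capture("side");h=cv2.cvtColor(c["frame"],cv2.COLOR_RGB2HSV)
for yy in range(132,150): print(yy,' '.join(f'{h[yy,xx,1]:3d}/{h[yy,xx,2]:3d}' for xx in range(191,212)))
E
```

```text
time: 32.72
eef_pos: [0.4316, 0.2663, 0.1409]
ee_rot: [-0.049, 3.141, -0.0]
wrist_force: [0.8, -1.3, -0.9]
finger_gap: 0.021
grasp_force: 59.8
time: 33.13
eef_pos: [0.4424, 0.2664, 0.1459]
ee_rot: [0.05, -3.139, -0.0]
wrist_force: [-7.7, -0.3, 4.3]
finger_gap: 0.0212
grasp_force: 60.6
[0.4424 0.2664 0.1459]
132 103/171  94/185 110/207 129/222 150/229 158/233 163/234 160/236 158/237 156/238 164/237 161/238 159/239 160/240 159/240 160/240 159/238 158/236 164/231 165/215 162/175
133  77/169  54/166  65/185  95/206 124/222 147/231 157/234 159/236 159/237 159/237 158/238 161/238 158/239 157/240 156/241 159/240 157/239 159/237 161/234 159/229 163/214
134 102/193  62/172  38/166  55/182  94/209 128/224 148/232 155/235 158/236 160/238 158/238 158/238 158/238 157/240 156/241 158/241 156/239 158/238 159/237 153/236 152/233
135 128/217 104/197  63/174  37/167  57/182  96/209 123/226 141/233 150/238 157/237 155/238 153/240 154/239 154/240 152/241 152/242 146/243 142/242 136/243 134/243 125/244
136 145/225 135/223 111/203  66/175  41/167  57/184  91/210 112/227 133/235 148/238 149/240 146/241 140
[... 1604 characters left out ...]
/247  69/247
146  86/246  76/247  75/247  72/247  71/247  72/247  70/247  71/247  73/247  87/246 109/236 112/205  98/196  94/220  87/240  74/247  73/247  68/247  69/247  68/247  69/247
147  93/244  82/247  75/247  73/247  72/247  74/247  73/247  77/247  86/247 103/243 116/230 117/225 108/233  97/243  86/246  75/247  69/247  69/247  67/247  67/247  70/247
148 101/239  85/247  78/247  78/247  80/247  80/247  83/247  90/246 102/244 111/236 113/235 104/242  93/246  86/247  74/247  72/247  72/247  71/247  71/247  69/247  69/247
149 105/234  88/246  84/247  86/247  89/247  91/246 101/244 111/240 114/234 112/236 101/244  89/247  83/247  76/247  75/247  73/247  72/247  75/247  73/247  73/247  72/247
```

```bash

python3 -m pendant '[{"dx":0.028,"dy":0,"dz":0.011,"spin":0,"grip":1},{"dx":0.056,"dy":0,"dz":0.021,"spin":0,"grip":1},{"dx":0.086,"dy":0,"dz":0.029,"spin":0,"grip":1},{"dx":0.116,"dy":0,"dz":0.036,"spin":0,"grip":1},{"dx":0.116,"dy":0,"dz":0.036,"spin":0,"grip":1}]'
python3 -m pendant '[{"dx":0.03,"dy":0.002,"dz":0.004,"spin":0,"grip":1},{"dx":0.06,"dy":0.004,"dz":0.007,"spin":0,"grip":1},{"dx":0.09,"dy":0.004,"dz":0.008,"spin":0,"grip":1},{"dx":0.115,"dy":0.005,"dz":0.008,"spin":0,"grip":1},{"dx":0.115,"dy":0.005,"dz":0.008,"spin":0,"grip":1}]'
cat > up.py <<'E'
from h import *
D=r.capture("side");S=r.capture("scene")
def row(c,y,x0,x1):
    h=cv2.cvtColor(c["frame"],cv2.COLOR_RGB2HSV).astype(float); xs=np.arange(x0,x1); w=np.clip(215-h[y,xs,2],0,None) if c is D else np.clip(100-h[y,xs,1],0,None)*(h[y,xs,2]<215)
    return round(float((xs*w).sum()/(w.sum()+1e-9)),1)
print("S",[(y,row(S,y,302,320)) for y in range(136,154,2)],"vert -.116"); print("D",[(y,row(D,y,196,209)) for y in range(130,148,2)],"vert .145");print(r.observe()["eef_pos"])
E
python3 up.py
```

```text
time: 33.6
eef_pos: [0.4727, 0.2671, 0.1572]
ee_rot: [-0.05, 3.14, 0.004]
wrist_force: [-10.5, -0.2, 21.2]
finger_gap: 0.0208
grasp_force: 68.1
time: 34.02
eef_pos: [0.5031, 0.2684, 0.1606]
ee_rot: [-0.049, 3.135, 0.004]
wrist_force: [-6.4, -1.0, 29.1]
finger_gap: 0.0213
grasp_force: 75.6
S [(136, 311.6), (138, 311.6), (140, 311.5), (142, 311.5), (144, 311.5), (146, 311.4), (148, 311.3), (150, 311.1), (152, 310.8)] vert -.116
D [(130, 201.2), (132, 201.8), (134, 202.2), (136, 202.7), (138, 203.3), (140, 204.0), (142, 204.0), (144, 204.4), (146, 204.9)] vert .145
[0.5028 0.2684 0.1606]
```

```bash

python3 -m pendant '[{"dx":0,"dy":0,"dz":0.016,"spin":0,"grip":1},{"dx":0,"dy":0,"dz":0.032,"spin":0,"grip":1},{"dx":0,"dy":0,"dz":0.032,"spin":0,"grip":1}]'
python3 up.py; python3 - <<'E'
from h import *
for n,(x0,x1,y0,y1) in (("side",(195,215,136,152)),("scene",(300,320,144,160))):
    h=cv2.cvtColor(r.capture(n)["frame"],cv2.COLOR_RGB2HSV);print(n,x0)
    for yy in range(y0,y1): print(yy,' '.join(f'{h[yy,xx,1]:3d}/{h[yy,xx,2]:3d}' for xx in range(x0,x1)))
E
```

```text
time: 34.37
eef_pos: [0.5016, 0.2678, 0.1653]
ee_rot: [-0.049, 3.14, 0.001]
wrist_force: [0.8, -1.0, -0.9]
finger_gap: 0.0219
grasp_force: 71.5
S [(136, 311.4), (138, 311.4), (140, 311.3), (142, 311.1), (144, 310.9), (146, 310.7), (148, 310.8), (150, 310.6), (152, 310.4)] vert -.116
D [(130, 200.9), (132, 201.3), (134, 201.9), (136, 202.3), (138, 203.0), (140, 203.4), (142, 204.0), (144, 203.9), (146, 204.5)] vert .145
[0.5012 0.2676 0.1642]
side 195
136 161/230 158/232 158/235 156/237 152/237 134/229  93/202  45/166  68/180 116/225 130/242 127/245 120/246 114/246 104/247  96/247  89/247  90/247 102/246 129/236
137 149/235 146/237 140/240 138/242 130/243 124/241 102/224  61/184  58/179  97/226 100/245  98/247  92/247  89/247  82/247  75/247  72/247  72/247  83/247 110/245
138 125/244 117/245 112/246 108/247  96/247  94/247  90/243  76/212  55/180  86/228  87/246  77/247  75/247  69/247  70/247  72/247  69/247  68/247  75/247 100/247
139  90/247  87/247  82/247  76/247  70/247  69/247  76/247  81/228  53/183  78/223  77/246  67/247  64/247  67/247  69/247  68/247  69/247  69/247  73/2
[... 3912 characters left out ...]
/240 111/241 111/242 107/242 107/243 109/242
156   2/151  10/124  38/100  87/ 88 132/ 87 140/115 128/174 124/216 117/232 111/239 112/240 114/237 115/236 114/238 112/239 111/241 110/241 109/242 107/242 108/243
157  25/112  67/ 92 116/ 81 150/ 80 159/ 82 144/ 99 134/147 128/201 121/228 114/238 112/240 114/238 113/236 113/237 113/240 111/241 109/241 110/241 110/241 115/238
158  82/ 81 137/ 78 156/ 80 164/ 81 162/ 82 156/ 85 138/109 129/154 127/201 120/230 114/239 114/238 116/236 115/237 112/239 113/240 114/239 117/235 121/225 124/201
159 147/ 80 161/ 79 167/ 81 170/ 81 167/ 81 162/ 82 148/ 93 134/133 126/196 119/232 113/239 113/239 116/237 116/236 115/235 118/233 121/221 126/197 123/170 121/146
```

```bash

python3 -m pendant '[{"dx":-0.004,"dy":0,"dz":-0.01,"spin":0,"grip":1},{"dx":-0.004,"dy":0,"dz":-0.02,"spin":0,"grip":1},{"dx":-0.004,"dy":0,"dz":-0.03,"spin":0,"grip":1},{"dx":-0.004,"dy":0,"dz":-0.03,"spin":0,"grip":1}]'
```

```text
time: 34.9
eef_pos: [0.4997, 0.2675, 0.156]
ee_rot: [0.049, -3.14, 0.001]
wrist_force: [0.6, 0.6, -1.8]
finger_gap: 0.021
grasp_force: 71.5
```

```bash

python3 -m pendant '[{"dx":0,"dy":0.001,"dz":-0.03,"spin":0,"grip":1},{"dx":0.004,"dy":0.002,"dz":-0.06,"spin":0,"grip":1},{"dx":0.008,"dy":0.003,"dz":-0.09,"spin":0,"grip":1},{"dx":0.012,"dy":0.003,"dz":-0.12,"spin":0,"grip":1}]'
python3 -m pendant '[{"dx":0.003,"dy":0,"dz":-0.02,"spin":0,"grip":1},{"dx":0.006,"dy":0,"dz":-0.045,"spin":0,"grip":1},{"dx":0.009,"dy":0,"dz":-0.07,"spin":0,"grip":1},{"dx":0.009,"dy":0,"dz":-0.09,"spin":0,"grip":1},{"dx":0.009,"dy":0,"dz":-0.09,"spin":0,"grip":1}]'
```

```text
time: 35.23
eef_pos: [0.5019, 0.2683, 0.1256]
ee_rot: [0.05, -3.139, 0.0]
wrist_force: [-6.7, 0.2, 1.8]
finger_gap: 0.0214
grasp_force: 71.7
time: 35.65
eef_pos: [0.5035, 0.2681, 0.102]
ee_rot: [0.05, -3.137, 0.001]
wrist_force: [-4.2, 0.6, -3.3]
finger_gap: 0.0211
grasp_force: 71.2
```

```bash

python3 -m pendant '[{"dx":-0.004,"dy":0,"dz":-0.01,"spin":0,"grip":1},{"dx":-0.004,"dy":0,"dz":-0.02,"spin":0,"grip":1},{"dx":-0.004,"dy":0,"dz":-0.03,"spin":0,"grip":1},{"dx":-0.004,"dy":0,"dz":-0.03,"spin":0,"grip":1}]'
python3 up.py
```

```text
time: 35.98
eef_pos: [0.5034, 0.2683, 0.0958]
ee_rot: [0.049, -3.139, 0.0]
wrist_force: [-4.2, 0.1, -3.9]
finger_gap: 0.021
grasp_force: 71.2
S [(136, 308.5), (138, 308.5), (140, 307.8), (142, 307.5), (144, 308.1), (146, 0.0), (148, 0.0), (150, 0.0), (152, 309.5)] vert -.116
D [(130, 200.7), (132, 200.5), (134, 200.8), (136, 201.1), (138, 201.5), (140, 201.8), (142, 202.2), (144, 203.3), (146, 203.5)] vert .145
[0.5035 0.2683 0.0961]
```

```bash

python3 -m pendant '[{"dx":0,"dy":0,"dz":0,"spin":0,"grip":-1},{"dx":0,"dy":0,"dz":0,"spin":0,"grip":-1},{"dx":0,"dy":0,"dz":0,"spin":0,"grip":-1},{"dx":0,"dy":0,"dz":0,"spin":0,"grip":-1},{"dx":0,"dy":0,"dz":0,"spin":0,"grip":-1}]'
python3 -m pendant '[{"dx":0,"dy":0,"dz":0.1,"spin":0,"grip":-1},{"dx":0,"dy":0,"dz":0.26,"spin":0,"grip":-1},{"dx":0,"dy":0,"dz":0.42,"spin":0,"grip":-1},{"dx":0,"dy":0,"dz":0.58,"spin":0,"grip":-1},{"dx":0,"dy":0,"dz":0.74,"spin":0.27,"grip":-1}]'
python3 -m pendant '[{"dx":0.01,"dy":0,"dz":0.05,"spin":0,"grip":-1},{"dx":0.01,"dy":0,"dz":0.05,"spin":0,"grip":-1},{"dx":0.01,"dy":0,"dz":0.05,"spin":0,"grip":-1}]'
python3 - <<'E'
from h import *
W=r.capture("wrist");np.save("W15.npy",W,allow_pickle=True);save(W,"w15.png");print(r.observe()["eef_pos"])
h=cv2.cvtColor(W["frame"],cv2.COLOR_RGB2HSV)
w,n=blob(W,(0,0,190),(180,50,255),(235,140,285,190));print("cap",w,n,wz(W,w,.149),"W4 had [258.5 168.7] 217")
D=r.capture("side");S=r.capture("scene")
for c,nm in((D,"D"),(S,"S")):
    hh=cv2.cvtColor(c["frame"],cv2.COLOR_RGB2HSV);p=proj(c,[.5067,.2682,.12]).astype(int);m=cv2.inRange(hh,(22,170,60),(33,255,255))[p[1]-20:p[1]+18,p[0]-12:p[0]+12];ys,xs=np.nonzero(m)
    print(nm,len(xs),xs.mean()+p[0]-12,ys.mean()+p[1]-20,(ys.min()+p[1]-20,ys.max()+p[1]-20))
for n in("d1","s1"):
    I=cv2.imread(f"pics/{n}.png");c=D if n=="d1" else S;hh=cv2.cvtColor(I,cv2.COLOR_BGR2HSV);p=proj(c,[.5067,.2682,.12]).astype(int);m=cv2.inRange(hh,(22,170,60),(33,255,255))[p[1]-20:p[1]+18,p[0]-12:p[0]+12];ys,xs=np.nonzero(m)
    print("before",n,len(xs),xs.mean()+p[0]-12,ys.mean()+p[1]-20,(ys.min()+p[1]-20,ys.max()+p[1]-20))
    # whole-image change
    d=cv2.absdiff(I[:,:,::-1],c["frame"]).max(2);k,l,st,ce=cv2.connectedComponentsWithStats((cv2.GaussianBlur(d,(5,5),0)>40).astype(np.uint8))
    print([(int(st[i,4]),ce[i].round(0).tolist()) for i in range(1,k) if st[i,4]>12])
E
```

```text
time: 36.5
eef_pos: [0.5049, 0.2684, 0.0972]
ee_rot: [-0.049, 3.14, 0.0]
wrist_force: [-0.1, 0.2, -0.4]
finger_gap: 0.0801
grasp_force: 0.0
time: 36.92
eef_pos: [0.5041, 0.2682, 0.2841]
ee_rot: [-0.242, 3.131, 0.0]
wrist_force: [1.7, 0.3, 0.3]
finger_gap: 0.0855
grasp_force: 0.0
time: 37.17
eef_pos: [0.5072, 0.2685, 0.2948]
ee_rot: [-0.244, 3.13, 0.001]
wrist_force: [-0.8, -0.2, -0.9]
finger_gap: 0.0855
grasp_force: 0.0
[0.5068 0.2684 0.2937]
cap [256.6794 169.0574] 209 [0.5057 0.268  0.149 ] W4 had [258.5 168.7] 217
D 104 202.19230769230768 137.95192307692307 (np.int64(130), np.int64(146))
S 137 310.51824817518246 144.62773722627736 (np.int64(136), np.int64(153))
before d1 98 202.21428571428572 138.0204081632653 (np.int64(130), np.int64(146))
[(1049, [73.0, 18.0]), (721, [183.0, 12.0]), (166, [187.0, 37.0]), (220, [192.0, 53.0]), (524, [85.0, 57.0]), (2259, [9.0, 143.0]), (36, [98.0, 65.0]), (106, [196.0, 75.0]), (3628, [121.0, 205.0]), (68, [220.0, 157.0]), (58, [243.0, 174.0]), (46, [249.0, 184.0]), (114, [224.0, 190.0]), (1662, [264.0, 214.0]), (273, [6.0, 214.0]), (13616, [191.0, 288.0]), (2387, [32.0, 244.0]), (17, [175.0, 242.0]), (1339, [59.0, 327.0]), (22, [1.0, 324.0]), (32, [11.0, 331.0])]
before s1 137 310.8175182481752 144.84671532846716 (np.int64(136), np.int64(154))
[(2068, [169.0, 34.0]), (4180, [208.0, 62.0]), (15, [310.0, 0.0]), (32, [338.0, 2.0]), (13, [331.0, 6.0]), (383, [301.0, 34.0]), (211, [329.0, 17.0]), (213, [313.0, 54.0]), (63, [331.0, 55.0]), (186, [307.0, 74.0]), (358, [156.0, 83.0]), (1103, [153.0, 114.0]), (49, [295.0, 129.0]), (1679, [238.0, 147.0]), (9900, [199.0, 218.0])]
```

```bash
python3 - <<'E'
from h import *
D=r.capture("side");S=r.capture("scene");I=cv2.imread("pics/d1.png")[:,:,::-1]
for nm,f in(("before",I),("now",D["frame"])):
    print(nm);[print(y,[tuple(int(v) for v in f[y,x]) for x in range(246,254)]) for y in(181,183,185)]
    print("rail ref",f[190,247],f[176,254],"red hole",f[174,243])
W=np.load("W15.npy",allow_pickle=True).item()
for nm in("W4","W15"):
    W=np.load(nm+".npy",allow_pickle=True).item();p,n=blob(W,(18,100,60),(35,255,255),(35,180,75,215));print(nm,"brass",p,n,wz(W,p,.1475))
O=np.array([.5864,.0170,0]);a=np.radians(10);x=np.array([np.cos(a),np.sin(a),0]);y=np.array([-x[1],x[0],0])
h=cv2.cvtColor(S["frame"],cv2.COLOR_RGB2HSV);m=cv2.inRange(h,(0,170,80),(6,255,255))[195:240,245:305];ys,xs=np.nonzero(m);print("red px",len(xs),[((onz(S,(u+245,v+195),.010)-O)@x*1e3,(onz(S,(u+245,v+195),.010)-O)@y*1e3) for u,v in list(zip(xs,ys))[::4]])
print("pan",[(q["point"],q["conf"]) for q in r.spot_point(S,"pan")],"pred",proj(S,O+.043*x+.015*y))
E
```

```text
before
181 [(126, 71, 43), (130, 79, 40), (142, 98, 42), (158, 113, 49), (159, 114, 50), (144, 94, 46), (132, 77, 41), (128, 71, 42)]
183 [(132, 80, 42), (172, 124, 52), (223, 174, 67), (236, 193, 74), (229, 181, 68), (192, 137, 55), (146, 92, 48), (129, 73, 40)]
185 [(135, 78, 45), (163, 111, 53), (201, 148, 59), (214, 159, 65), (190, 134, 54), (155, 98, 46), (131, 79, 46), (128, 68, 42)]
rail ref [128  69  46] [123  63  36] red hole [216  47  36]
now
181 [(92, 53, 38), (94, 60, 33), (106, 75, 38), (118, 84, 39), (118, 87, 45), (103, 68, 37), (91, 53, 29), (86, 50, 35)]
183 [(97, 61, 37), (123, 89, 44), (156, 119, 50), (171, 131, 50), (162, 124, 54), (128, 92, 43), (99, 65, 38), (90, 53, 38)]
185 [(95, 59, 34), (114, 78, 41), (138, 103, 43), (142, 107, 46), (129, 94, 47), (102, 69, 35), (92, 55, 32), (89, 52, 37)]
rail ref [90 50 35] [90 51 36] red hole [79 46 34]
W4 brass [ 49.8333 198.5   ] 24 [ 0.5921 -0.0031  0.1475]
W15 brass [ 49.6522 203.087 ] 23 [ 0.5919 -0.0027  0.1475]
red px 19 [(np.float64(49.36356737299947), np.float64(20.66427084327959)), (np.float64(56.062248925096036), np.float64(21.72304334079258)), (np.float64(62.7198902866111), np.float64(22.775329155106256)), (np.float64(69.33686746142071), np.float64(23.821187716208783)), (np.float64(75.91355187420024), np.float64(24.860677730313608))]
pan [([364.3, 167.5], 0.66), ([274.3, 224.8], 0.62)] pred [274.8951 222.3396]
```

```bash
python3 -c "
from bench import r
print(r.hand_in())"
```

```text
the job is handed in; nothing more can be done
None
```

The job is handed in at about 38 s: camera checks showed the red pin lying in the pan under the rail, the brass pin in place and the punch back home in its block; while I was righting the punch it pressed on the block with about 29 N, and I did not check the wood for marks.

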